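Set the rest gauge in a bench grinder's tool-rest gap

TASK

The tool rest on the bench grinder has to be reset, so first cut the grinder's power at the outlet box: flip the second toggle from the left (as the robot sees it) towards the robot, leaving the other machines' toggles on. Then take the rest gauge, the one with the wider, taller grip, out of the wooden block and ease its blade, without forcing it against the stone, down into the sloping gap between the tool rest and the grinding wheel until its foot sits flat on the rest, centred on the wheel. Let go and leave it standing there for me to snug the rest up to it, with the other gauge still in the block and the things on the bench where they are.

Things in the scene. Friction and masses are not known exactly. Their poses are not given: they have to be found in the camera images.
- grinder: Fixed bench grinder, 370 mm long, 240 high, front to the robot's right. Origin: centre of its underside; -x is its front, where the operator stands, y along the shaft, z up. Shaft 135 mm up. Guards 34 mm wide, 176 mm diameter, open in front from 62 deg above to 60 deg below level; eye shields swung up. Far end (y = -145 mm): grinding wheel; near end: brass wire wheel with its own rest.
- grinding_wheel: The grey stone wheel at the grinder's end farther from the robot, 150 mm diameter, 20 mm wide; it does not turn. Origin at its centre, y along its axis.
- tool_rest: Rest of the grinding wheel: fixed steel plate, 60 mm wide (y), 45 deep, 8 thick, sloping 25 deg down to the grinder's front. Origin: middle of its top edge on the wheel side. x along the plate to the wheel's centre (25 deg upward), y along the wheel's axis, z square to the plate, leaning 25 deg from vertical to the grinder's front. It fills x -45 to 0, y -30 to 30, z -8 to 0 mm; holder below.
- gap (a point): Middle of the gap: 2.5 mm along the tool rest's x from its origin. The gap is 5 mm wide (rest x 0 to +5 mm, where the stone begins), runs along the rest's z and is open below; the stone is centred at rest y = 0. Seated, the rest gauge's axes lie along the rest's and its origin is here: foot and black piece away from the stone, flat back to it.
- rest_gauge: Loose gauge, 0.14 to 0.23 kg: 3 mm steel sheet (x -1.5 to 1.5), below z = 0 a blade 26 mm wide (y), 20 long, above it 30 wide, 75 tall. On the -x side only: a black grip piece (x -11.5 to -1.5, 75 tall) and a steel foot (x -28.5 to -1.5, z 0 to 6 mm). Origin: underside of the foot, centre of the blade's thickness and width; z up the grip. Starts upright in the block, foot on its top.
- rest_gauge_grip (a point): Good place to hold the rest gauge: 42 mm above the foot's underside, at the middle of its 13 mm thickness (x = -5 mm of the gauge). Hold the grip by its two side edges, 30 mm apart in y: behind it the stone leaves no room for a finger.
- rest_gauge_tip (a point): Middle of the rest gauge's blade end, 20 mm below its origin (z = -20 mm).
- gauge_block: Fixed wooden block 62 x 135 x 55 mm (x, y, z); origin: centre of its underside. Slots 45 mm deep in its top: 5 x 29 mm at y = +32 mm for the rest gauge, 8 x 17 mm at y = -45 mm for the tongue gauge. Both gauges' axes lie along the block's. Block and outlet box stand in front of the grinder (robot's right), either one nearer to it.
- tongue_gauge: Bystander, loose: the other gauge, 18 mm wide, 50 tall, with a foot of its own, its 14 mm wide, 6 mm thick, 38 mm long blade down in the block. Origin under its 6 mm foot, 55 mm above the bench.
- switch_box: Fixed aluminium outlet box 85 x 156 x 52 mm (x, y, z), four toggles in a row along y on its flat top, 30 mm apart; four outlets on its far (+x) face. Origin: centre of its underside; x away from the robot, y to the robot's left.
- toggle_1 (a joint): First toggle from the left (at y = +45 mm of the box). A round steel bat 30 mm long, 6 to 9 mm thick, hinged at the box's top face. Angle in rad: about +0.4 leaning away from the robot (on, the start), -0.42 leaning towards the robot (off). Stiff with friction, about 1 N at its end; stays where it is left.
- toggle_2 (a joint): Second toggle from the left (at y = +15 mm of the box). A round steel bat 30 mm long, 6 to 9 mm thick, hinged at the box's top face. Angle in rad: about +0.4 leaning away from the robot (on, the start), -0.42 leaning towards the robot (off). Stiff with friction, about 1 N at its end; stays where it is left.
- toggle_3 (a joint): Third toggle from the left (at y = -15 mm of the box). A round steel bat 30 mm long, 6 to 9 mm thick, hinged at the box's top face. Angle in rad: about +0.4 leaning away from the robot (on, the start), -0.42 leaning towards the robot (off). Stiff with friction, about 1 N at its end; stays where it is left.
- toggle_4 (a joint): Fourth toggle from the left (at y = -45 mm of the box). A round steel bat 30 mm long, 6 to 9 mm thick, hinged at the box's top face. Angle in rad: about +0.4 leaning away from the robot (on, the start), -0.42 leaning towards the robot (off). Stiff with friction, about 1 N at its end; stays where it is left.
- toggle_1_tip (a point): End of toggle 1's bat, 30 mm from its hinge.
- toggle_2_tip (a point): End of toggle 2's bat, 30 mm from its hinge.
- toggle_3_tip (a point): End of toggle 3's bat, 30 mm from its hinge.
- toggle_4_tip (a point): End of toggle 4's bat, 30 mm from its hinge.
- dresser_mid (a point): Middle of the wheel dresser (bystander), a loose dark steel hand tool 250 mm long, 35 mm high at most, lying on the bench behind the grinder.
- screw_jar: Bystander: loose glass jar with a steel cap, 70 mm diameter, 85 mm high; origin under its centre.
- wrench: Bystander: loose steel wrench, 200 mm long, flat on the bench.
Not all that is in view belongs to the job. What is shaped like the rest_gauge but green is not meant.

How it is judged (in metres and radians):
On the way, in this order (a step that is already met when the one before it is completed fails the run):
1. the grinder's toggle (second from the left) is off, the others still on (value of joint toggle_2 below -0.32 rad and value of joint each of toggle_1, toggle_3, toggle_4 above 0.25 rad), for 0.2 s.
2. the rest gauge's blade is in the gap, foot flat on the rest (z of rest_gauge_tip in the frame of tool_rest below -0.017 m and z of rest_gauge in the frame of tool_rest below 0.003 m and x of rest_gauge_tip in the frame of tool_rest between 0 and 0.006 m and y of rest_gauge in the frame of tool_rest between -0.008 and 0.008 m and angle between the z axis of rest_gauge and the z axis of tool_rest, either way round below 0.12 rad and angle between the y axis of rest_gauge and the y axis of tool_rest, either way round below 0.2 rad), for 0.2 s.
At the end, for the whole second after the job is handed in: Toggle 2 off (< -0.32 rad), the others on (> 0.25). Rest gauge released, still, in the gap: blade end 17 mm or more below the rest's face, foot within 3 mm of it, within 8 mm of the wheel's middle, z within 0.12, y within 0.2 rad of the rest's. Tongue gauge, dresser, jar, wrench moved < 30 mm (all of step 1 and all of step 2 and linear speed of rest_gauge below 0.02 m/s and angular speed of rest_gauge below 0.3 rad/s and distance of each of dresser_mid, screw_jar, wrench, tongue_gauge from where it was at the start of the episode below 0.03 m); the robot touches nothing.
It fails at once if another machine's toggle is moved (below +0.2 rad) (value of joint any of toggle_1, toggle_3, toggle_4 below 0.2 rad).
It fails at once if the grinding wheel is struck or forced with more than 40 N (contact force between grinding_wheel and anything else above 40 N).
It fails at once if the tongue gauge or a thing on the bench is shifted by more than 40 mm (distance of any of dresser_mid, screw_jar, wrench, tongue_gauge from where it was at the start of the episode above 0.04 m).
It also fails if it takes over 58 s, if anything falls off the work surface, if the arm or the gripper's body presses on something with over 40 N, if the wrist force passes 120 N, or if a joint passes its speed limit or range.

ROBOT

A 6-joint arm with a two-finger parallel gripper is mounted at the origin on the work surface. World frame = base frame: x ahead of the robot, y to its left, z up, the work surface at z = 0. Lengths are in m, angles in degrees, forces in N, time in s.
With the tool pointing down it reaches from about 0.4 to 0.825 m from the base axis. Payload 7 kg.
Tool frame: the origin (TCP) lies midway between the tips of the shut fingers; the grasp point (between the pads) lies 19 mm behind it; z points along the fingers, y is the direction in which the jaws open and shut (so a half turn about z gives the same grasp; the last joint's range is limited). The gripper opens to 88 mm and grips with 3 to 60 N. Pads are 19 mm wide; open, the fingers measure 130 mm over their backs; the gripper's body (78 mm by 193 mm) begins 47 mm behind the grasp point.
Start: joints at [-55.457, 20.546, 0.682, 0, -70.136, -16.507], TCP at [0.209, -0.642, 0.227] pointing down, gripper open.
Joint ranges: [-176.03, 176.03], [-82.01, 121.73], [-58.28, 71.71], [-173.87, 95.51], [-174.79, -0.11], [-173.66, 173.66]. Speed limits (degrees/s): [136.94, 136.94, 172.46, 180, 180, 180].

INTERFACE

Orientations are given as [roll, pitch, yaw] about the fixed x, y, z axes, in that order (R = Rz(yaw) Ry(pitch) Rx(roll)).
In Python, from workcell import telemetry, viewer, ticket, spotter gives the robot as it stands.
- The arm moves only by the tool arm_command, never from a script. Its argument "commands" is a list of rows, each a list of 3 entries, a list of its own where there are three numbers: the shift along the tool's x, y, z in cm, then the turn, a rotation vector about the tool's x, y, z in rad, then the finger opening in cm, from 0 to 8.76. In form: [[[x, y, z], [wx, wy, wz], grip], ...]. A call has 1 to 20 rows; each row shifts and turns the pose as measured when the row begins, along the tool's axes as they then stand; what a row does not reach is not made up. A row lasts 1/10 s, in which the tool goes at most 50 mm and 8.59 degrees, less where a joint would pass 70% of its speed; a pose out of reach is approached as far as the arm can. A call is refused whole if a number of a shift passes 5 or a number of a turn 0.15, either way. A call with a gripper value outside its range is refused whole. The fingers move at their own pace and stop on an object; "force" is the grip in N (left out, the last holds). Time passes only in rows, so rows that do not move let the fingers close. It gives the time, the measured TCP pose, the force and the opening at its end, in the units of the state.
- telemetry.observe(): the state, without advancing time (a new reading comes with each control period).
- viewer.get_image(name): name is "side" or "top"; returns the picture (400x640x3 uint8, red, green, blue); there is no depth.
- viewer.camera_model(name): a dict with "fx", "fy", "cx", "cy" (pixels), "k1" (the pictures are not rectified: a ray, as slopes to the right and down, at radius r is drawn at 1 + k1 r^2 times it, then the intrinsics apply), "R" (3x3) and "t" (3): a world point X has camera coordinates R X + t. Camera axes: x right, y down, z forward; pixel columns grow to the right and rows downward; lengths in m; the calibration is good to about 2 mm. A picture is of the moment at which its call begins. camera_model takes no time and is no camera call.
- ticket.hand_in(): hands the job in, once; it reports no verdict.
Trained networks look in the newest picture that a camera, given by its name, has taken for a name from the list of things; names that differ only in an ending like _2 or _b are one class to them, and where a whole thing is asked for, a point or a joint stands for the part that bears it (a point fixed in the world has none). Each returns a list of dicts, best first, with "p" (0 to 1); they miss things now and then, are a little off and sometimes report something else, mostly with a low value. They report only what shows in the picture. A call takes as long as a camera call. They do not tell look-alikes from the thing itself.
- spotter.masks_of(camera, target): "region" (400x640 bool, what is visible of it).
- spotter.landmark_of(camera, target): "position" ([x, y, z] in m, in world coordinates, good to about 4 mm: a listed point, or the origin of a listed thing).
The state is a dict: "time_s": time; "joint_positions": joint angles; "joint_velocities": joint speeds; "joint_efforts": joint torques, N m; "tool_pos": TCP position; "eef_rot": TCP orientation; "ft_force": force on the tool from outside, world axes, zero at the start; "moment": the same for the moment, N m; "width": finger opening in m.
Only numpy, scipy, OpenCV 4.12 (cv2) and the standard library are available. Lean on these libraries where they do the work, as an engineer would, in place of code of your own. Each camera call takes 0.05 s, during which the arm holds its last target.

## Working session

There is one attempt and no reset: what is moved stays moved. The work goes in short steps, Python scripts to look and compute and a tool call to move; the robot and the scene stay as the last step left them, time stands still between calls to the robot, and variables do not carry over. Pictures are saved under pics/ and viewed, and the job is handed in when it is done.

Besides the shell and the picture viewer there is one more tool, called after "Request:" as name(argument=value, ...) on one line, values as JSON. arm_command: Moves the arm, as the interface text tells. Its arguments: {"type":"object","properties":{"commands":{"type":"array","items":{"type":"array"}},"force":{"type":"number"}},"required":["commands"]}

```bash
mkdir -p pics; ls
python3 - <<'E'
from workcell import telemetry, viewer
import cv2, numpy as np
print(telemetry.observe())
for n in ("side","top"):
    cv2.imwrite(f"pics/{n}0.png", viewer.get_image(n)[:,:,::-1])
    m=viewer.camera_model(n); R=np.array(m["R"]);t=np.array(m["t"])
    print(n,m,"pos",-R.T@t)
E
```

```text
pics
{'time_s': 0.0, 'joint_positions': array([-5.54551344e+01,  2.05932617e+01,  6.33288605e-01, -1.87720751e-02,
       -7.01359654e+01, -1.65073323e+01]), 'joint_velocities': array([ 0.00522804,  0.09161416, -0.05964344,  0.07473448, -0.04037986,
        0.00364402]), 'joint_efforts': array([-5.38078948e-04, -5.82715917e+01,  2.93045139e+01,  6.99713096e+00,
        6.86232830e-03, -1.04515620e-04]), 'tool_pos': array([ 0.20882548, -0.64136933,  0.22560263]), 'eef_rot': array([ 1.79903001e+02, -1.03428452e-02, -1.61968851e+02]), 'ft_force': array([ 0.52826506,  0.47109092, -0.33358683]), 'moment': array([ 0.00227504, -0.04903113, -0.07583525]), 'width': 0.08777708745005904}
side {'fx': 440.4846697186073, 'fy': 440.4846697186073, 'cx': 318.99947107952454, 'cy': 196.7731287409214, 'k1': -0.06834841571354909, 'R': array([[ 0.6538618 , -0.75635193, -0.01991252],
       [-0.52993172, -0.43902108, -0.72555693],
       [ 0.54003437,  0.48496624, -0.68787399]]), 't': array([-0.31467183,  0.34320958,  0.93792738])} pos [-0.11888349 -0.54218952  0.88792803]
top {'fx': 400.52821663194317, 'fy': 400.52821663194317, 'cx': 323.5428677005415, 'cy': 196.20118908258564, 'k1': -0.04879701743201046, 'R': array([[ 0.00286845, -0.99999197, -0.00279818],
       [-0.99062166, -0.0024593 , -0.1366114 ],
       [ 0.13660343,  0.0031638 , -0.99062076]]), 't': array([0.02823521, 0.49624589, 1.29327711])} pos [0.31484485 0.02536374 1.34901901]
```

View pics/side0.png

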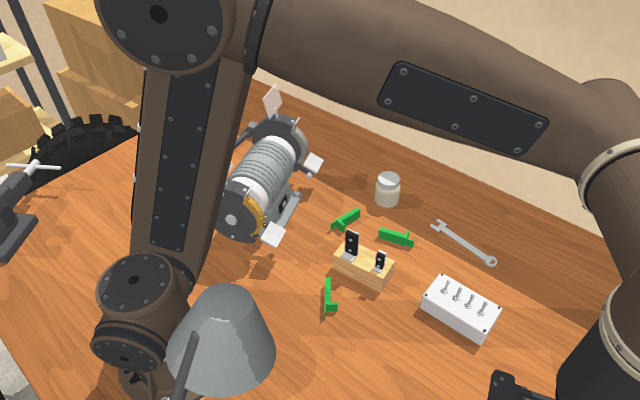

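View pics/top0.png

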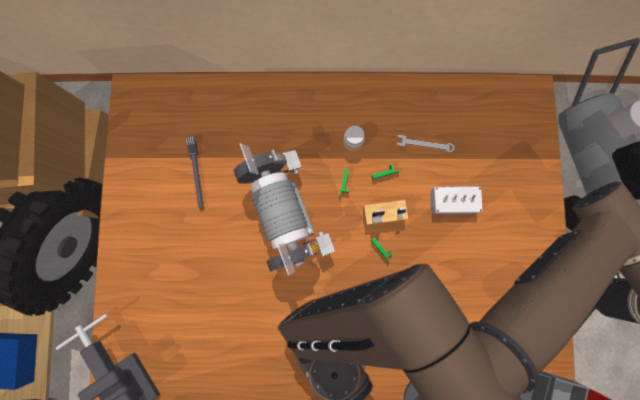

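The side picture shows the grinder at (265,180), with the grey wheel end at about (285,140). The block is at (363,262), holding the rest gauge (352,245) and tongue gauge (380,262). The switch box is at (462,305), and there are three green decoys. In the top picture the box is at (457,200), the block at (386,213), and the wheel and rest at (268,163).

```bash
cat > h.py <<'E'
import numpy as np, cv2
from workcell import telemetry, viewer, spotter
from scipy.spatial.transform import Rotation as Ro
C={n:viewer.camera_model(n) for n in("side","top")}
def proj(n,X):
    m=C[n];X=np.atleast_2d(X);c=X@np.array(m["R"]).T+np.array(m["t"])
    s=c[:,:2]/c[:,2:];r2=(s**2).sum(1,keepdims=True);s=s*(1+m["k1"]*r2)
    return s*[m["fx"],m["fy"]]+[m["cx"],m["cy"]]
def ray(n,uv):
    m=C[n];d=(np.array(uv,float)-[m["cx"],m["cy"]])/[m["fx"],m["fy"]];s=d.copy()
    for _ in range(20): s=d/(1+m["k1"]*(s@s))
    R=np.array(m["R"]);v=R.T@np.array([s[0],s[1],1]);return -R.T@np.array(m["t"]),v/np.linalg.norm(v)
def tri(a,b):
    (o1,d1),(o2,d2)=ray("side",a),ray("top",b)
    A=sum((np.eye(3)-np.outer(d,d)) for d in(d1,d2));B=(np.eye(3)-np.outer(d1,d1))@o1+(np.eye(3)-np.outer(d2,d2))@o2
    return np.linalg.solve(A,B)
def atz(n,uv,z):
    o,d=ray(n,uv);return o+d*(z-o[2])/d[2]
def crop(n,img,x0,y0,x1,y1,name,s=4):
    cv2.imwrite(name,cv2.resize(img[y0:y1,x0:x1,::-1],None,fx=s,fy=s,interpolation=cv2.INTER_CUBIC))
E
python3 - <<'E'
from h import *
np.set_printoptions(precision=4,suppress=True)
I={n:viewer.get_image(n) for n in C}
np.savez("i0.npz",**I)
for t in ["grinder","grinding_wheel","tool_rest","gap","rest_gauge","rest_gauge_grip","rest_gauge_tip","gauge_block","tongue_gauge","switch_box","toggle_1_tip","screw_jar"]:
    for n in C:
        print(t,n,[(np.array(d["position"]).round(4).tolist(),round(d["p"],2)) for d in spotter.landmark_of(n,t)][:6])
crop("side",I["side"],210,70,340,160+10,"pics/s1.png",6)
crop("side",I["side"],310,200,510,350,"pics/s2.png",4)
crop("top",I["top"],225,130,345,210,"pics/t1.png",6)
crop("top",I["top"],340,150,500,270,"pics/t2.png",5)
E
```

```text
grinder side [([0.4376, 0.1659, 0.0018], 0.97)]
grinder top [([0.444, 0.1676, -0.001], 0.8), ([0.448, -0.2178, 0.0522], 0.7)]
grinding_wheel side [([0.5771, 0.2195, 0.1353], 0.56)]
grinding_wheel top [([0.5746, 0.2165, 0.1362], 0.62), ([0.4475, -0.1786, -0.0043], 0.52), ([0.4338, -0.1392, 0.0952], 0.43)]
tool_rest side [([0.6021, 0.1507, 0.0984], 0.91), ([0.5846, 0.4692, 0.0064], 0.56)]
tool_rest top [([0.437, -0.1393, 0.0934], 0.46)]
gap side [([0.5995, 0.1568, 0.1032], 0.61)]
gap top [([0.6006, 0.1498, 0.1031], 0.66)]
rest_gauge side [([0.5194, -0.0271, 0.0146], 0.9), ([0.4417, -0.1385, 0.055], 0.81), ([0.5845, -0.2053, 0.0119], 0.75), ([0.2952, -0.1749, 0.0152], 0.64), ([0.5838, 0.4677, 0.0086], 0.5)]
rest_gauge top [([0.4394, -0.1386, 0.0531], 0.48), ([0.5851, -0.2094, 0.017], 0.44), ([0.2983, -0.1747, 0.0104], 0.43)]
rest_gauge_grip side [([0.5808, -0.1646, 0.0138], 0.82), ([0.4376, -0.1402, 0.0952], 0.77), ([0.5546, -0.0421, 0.013], 0.7), ([0.3324, -0.1482, 0.0142], 0.56)]
rest_gauge_grip top [([0.5761, -0.1665, 0.0132], 0.62), ([0.5579, -0.0431, 0.0176], 0.49), ([0.3325, -0.15
[... 296 characters left out ...]
0.49), ([0.2831, -0.1859, 0.0122], 0.42), ([0.5859, -0.2303, 0.0148], 0.42)]
gauge_block side [([0.4422, -0.1748, -0.004], 0.66)]
gauge_block top [([0.445, -0.1748, -0.0058], 0.62)]
tongue_gauge side [([0.4531, -0.2138, 0.0524], 0.65)]
tongue_gauge top [([0.4511, -0.2151, 0.0529], 0.56)]
switch_box side [([0.4866, -0.4144, -0.0012], 0.67)]
switch_box top [([0.4872, -0.4111, -0.0014], 0.79), ([0.5993, 0.1466, 0.1024], 0.56), ([0.687, -0.3206, -0.001], 0.27)]
toggle_1_tip side [([0.4944, -0.3672, 0.0765], 0.42)]
toggle_1_tip top [([0.4444, 0.1675, -0.0029], 0.57)]
screw_jar side [([0.6981, -0.0682, 0.0005], 0.63), ([0.5994, 0.15, 0.0982], 0.39)]
screw_jar top [([0.695, -0.0693, 0.0015], 0.66)]
```

View pics/s1.png

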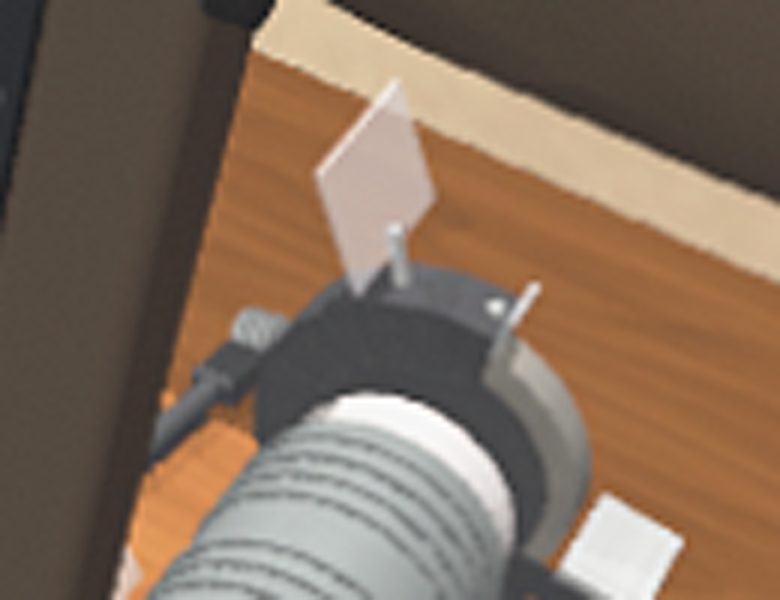

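View pics/s2.png

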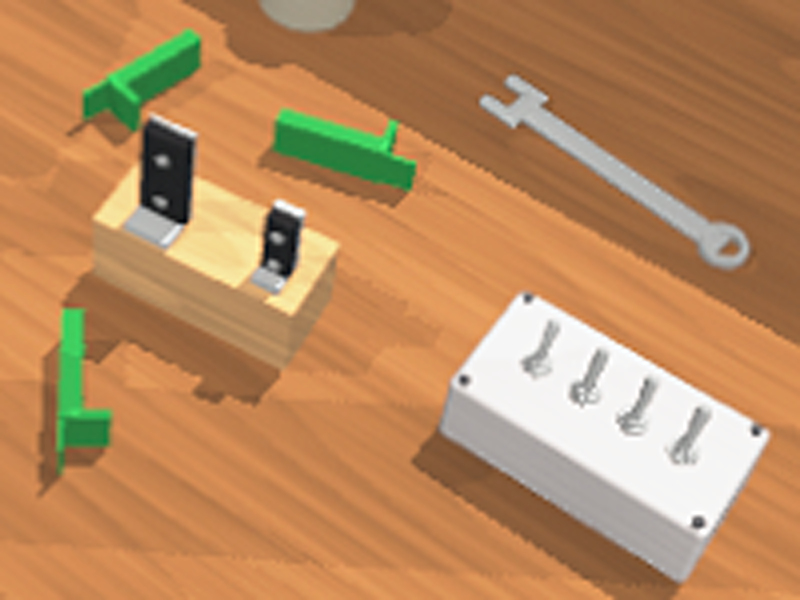

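View pics/t1.png

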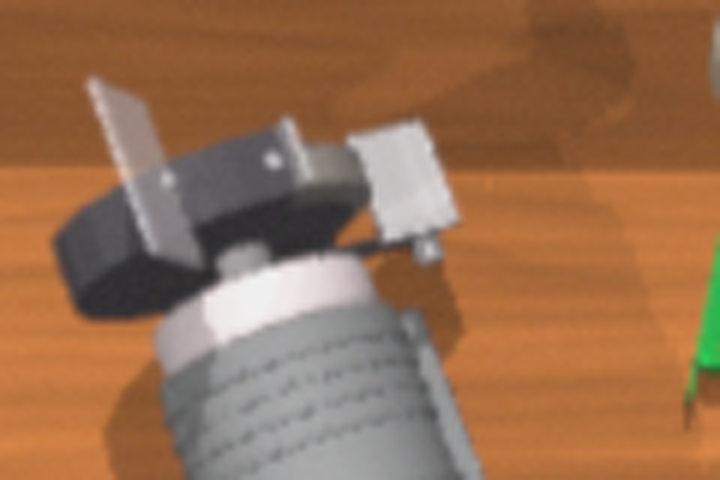

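View pics/t2.png

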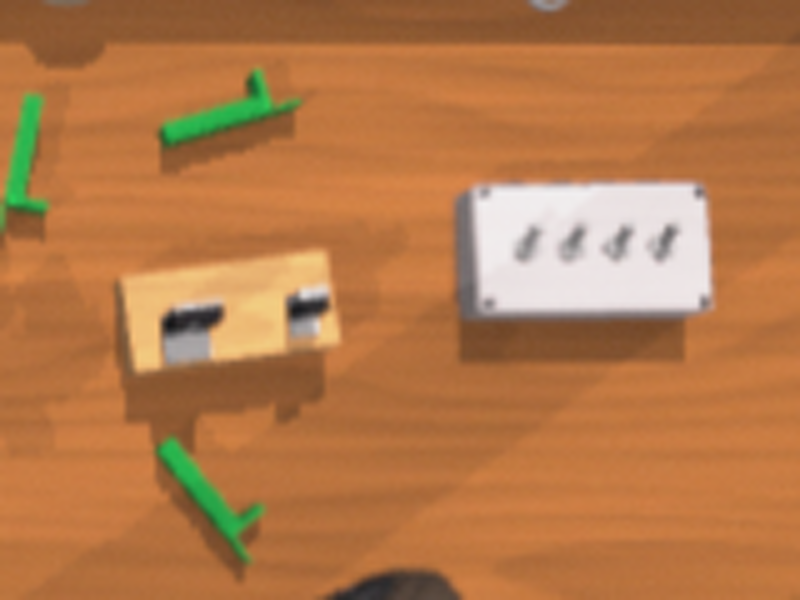

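Crops: the rest plate is clearly visible, at top (283-302,150-170) and side (304-324,152-170). The box, toggles and both gauges are clear in both views. The rest gauge is the left, larger one. Next I fit poses from silhouettes.

```bash
cat >> h.py <<'E'
from scipy.optimize import minimize
def boxpts(x0,x1,y0,y1,z0,z1): return np.array([[x,y,z] for x in(x0,x1) for y in(y0,y1) for z in(z0,z1)],float)
S=8
def sil(n,parts,T):
    img=np.zeros((400,640),np.uint8)
    for P in parts:
        uv=proj(n,P@T[0].T+T[1]); h=cv2.convexHull(uv.astype(np.float32))
        cv2.fillConvexPoly(img,np.round(h*16).astype(np.int32),1,shift=4)
    return img>0
def soft(n,parts,T,roi,k=4):
    x0,y0,x1,y1=roi; img=np.zeros(((y1-y0)*k,(x1-x0)*k),np.uint8)
    for P in parts:
        uv=proj(n,P@T[0].T+T[1]); h=cv2.convexHull(((uv+.5-[x0,y0])*k-.5).astype(np.float32))
        cv2.fillConvexPoly(img,np.round(h*16).astype(np.int32),255,shift=4)
    return cv2.resize(img,None,fx=1/k,fy=1/k,interpolation=cv2.INTER_AREA)/255.
def fit(masks,parts,mk,p0,step):
    rois={}
    for n,m in masks.items():
        ys,xs=np.where(m);rois[n]=(xs.min()-15,ys.min()-15,xs.max()+15,ys.max()+15)
    def cost(p):
        c=0
        for n,m in masks.items():
            r=rois[n];c+=np.abs(soft(n,parts,mk(p),r)-m[r[1]:r[3],r[0]:r[2]]).sum()/m.sum()
        return c
    p0=np.array(p0,float);sx=np.vstack([p0]+[p0+np.eye(len(p0))[i]*step[i] for i in range(len(p0))])
    r=minimize(cost,p0,method="Nelder-Mead",options=dict(initial_simplex=sx,maxiter=400,xatol=1e-5,fatol=1e-5))
    return r.x,r.fun
Rz=lambda a:Ro.from_euler("z",a,degrees=True).as_matrix()
def up(z): return lambda p:(Rz(p[2]),np.array([p[0],p[1],z]))
mm=lambda *a:boxpts(*[v/1000 for v in a])
GAUGE=[mm(-1.5,1.5,-15,15,0,75),mm(-11.5,-1.5,-15,15,0,75),mm(-28.5,-1.5,-15,15,0,6)]
REST=[mm(-45,0,-30,30,-8,0)]
RX=Ro.from_euler("y",-25,degrees=True).as_matrix()
def restT(p): return (Rz(p[3])@RX,np.array(p[:3]))
E
python3 - <<'E'
from h import *
np.set_printoptions(precision=4,suppress=True)
I={n:viewer.get_image(n) for n in C}
M={}
for t in ["switch_box","gauge_block","tool_rest","rest_gauge","grinding_wheel"]:
    for n in C:
        for i,d in enumerate(spotter.masks_of(n,t)[:6]):
            ys,xs=np.where(d["region"]);print(t,n,i,round(d["p"],2),d["region"].sum(),xs.min(),xs.max(),ys.min(),ys.max())
            M[f"{t}_{n}_{i}"]=d["region"]
np.savez("m0.npz",**M)
E
```

```text
switch_box side 0 0.85 3168 421 501 274 344
switch_box side 1 0.61 8525 215 321 85 247
switch_box top 0 0.8 1362 431 482 186 214
gauge_block side 0 0.88 1468 333 394 243 290
gauge_block top 0 0.82 663 363 407 201 225
tool_rest side 0 0.61 354 295 321 153 178
tool_rest side 1 0.29 38 456 461 287 295
tool_rest top 0 0.71 273 284 300 151 174
rest_gauge side 0 0.74 360 329 360 207 230
rest_gauge side 1 0.72 400 378 413 227 246
rest_gauge side 2 0.64 440 342 358 229 262
rest_gauge side 3 0.51 273 324 336 277 312
rest_gauge top 0 0.57 140 372 398 164 179
rest_gauge top 1 0.56 116 372 384 210 222
rest_gauge top 2 0.52 86 341 347 170 192
grinding_wheel side 0 0.61 307 291 308 126 162
grinding_wheel top 0 0.39 78 276 285 154 164
```

Run:
```python
from h import *
np.set_printoptions(precision=4,suppress=True)
M=np.load("m0.npz");g=lambda t,a,b:{"side":M[f"{t}_side_{a}"].astype(float),"top":M[f"{t}_top_{b}"].astype(float)}
def both(lbl,ms,parts,mk,p0,st):
    print(lbl,fit(ms,parts,mk,p0,st),*[(n,fit({n:m},parts,mk,p0,st)) for n,m in ms.items()])
both("box",g("switch_box",0,0),[mm(-42.5,42.5,-78,78,0,52)],up(0),[.487,-.4125,0],[.01,.01,4])
both("gauge",g("rest_gauge",2,1),GAUGE,up(.055),[.44,-.138,9],[.01,.01,4])
both("gauge free z",g("rest_gauge",2,1),GAUGE,lambda p:(Rz(p[3]),p[:3]),[.44,-.138,.055,9],[.01,.01,.01,4])
# block: add gauges occluders removed -> fill by hull of lower outline
TG=[mm(-3,3,-9,9,0,50),mm(-12,0,-9,9,0,50),mm(-22,0,-9,9,0,6)]
def off(P,dx,dy,dz): return P+np.array([dx,dy,dz])/1000
blk=mm(-31,31,-67.5,67.5,0,55)
occ=[off(P,0,32,55) for P in GAUGE]+[off(P,0,-45,55) for P in TG]
ms=g("gauge_block",0,0)
# cost with occluder ignored: emulate by mask fill
for n in ms:
    ms[n]=cv2.morphologyEx(ms[n],cv2.MORPH_CLOSE,np.ones((3,3)))
both("block",ms,[blk],up(0),[.445,-.172,9],[.01,.01,4])
I=np.load("i0.npz")
crop("side",I["side"],290,140,330,185,"pics/s3.png",14)
crop("top",I["top"],270,140,310,180,"pics/t3.png",14)
for n,(x0,y0,x1,y1) in dict(side=(290,140,330,185),top=(270,140,310,180)).items():
    im=I[n].copy(); m=M[f"tool_rest_{n}_0"]; im[m]=im[m]//2+np.array([127,0,0],np.uint8)
    crop(n,im,x0,y0,x1,y1,f"pics/m_{n}.png",10)
```

```text
box (array([ 0.4856, -0.4154,  0.3736]), np.float64(0.10647807325217276)) ('side', (array([ 0.4854, -0.4159,  1.8409]), np.float64(0.054352346999405825))) ('top', (array([ 0.4854, -0.4133, -0.0621]), np.float64(0.04174368719587688)))
gauge (array([ 0.4394, -0.1406, 12.7653]), np.float64(0.24727487860347902)) ('side', (array([ 0.439 , -0.1417, 12.302 ]), np.float64(0.07692513368983957))) ('top', (array([ 0.4392, -0.14  , 10.2944]), np.float64(0.12626774847870184)))
gauge free z (array([ 0.4397, -0.1408,  0.0528,  9.5721]), np.float64(0.21425164423136023)) ('side', (array([ 0.4404, -0.1407,  0.0533, 12.6726]), np.float64(0.07861853832442069))) ('top', (array([ 0.4387, -0.1396,  0.0559, 11.3505]), np.float64(0.1257268424611224)))
block (array([ 0.4428, -0.1733,  7.9932]), np.float64(0.7081115512566583)) ('side', (array([ 0.4425, -0.1748,  9.5268]), np.float64(0.3624840153452686))) ('top', (array([ 0.4423, -0.1722,  8.4071]), np.float64(0.33281438891346005)))
```

Run:
```python
import cv2,numpy as np
a=[cv2.imread(f"pics/{n}.png") for n in("s3","t3","m_side","m_top")]
h=[cv2.resize(x,(390,290)) for x in a]
cv2.imwrite("pics/c1.png",np.vstack([np.hstack(h[:2]),np.hstack(h[2:])]))
```

```text
(no output)
```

View pics/c1.png

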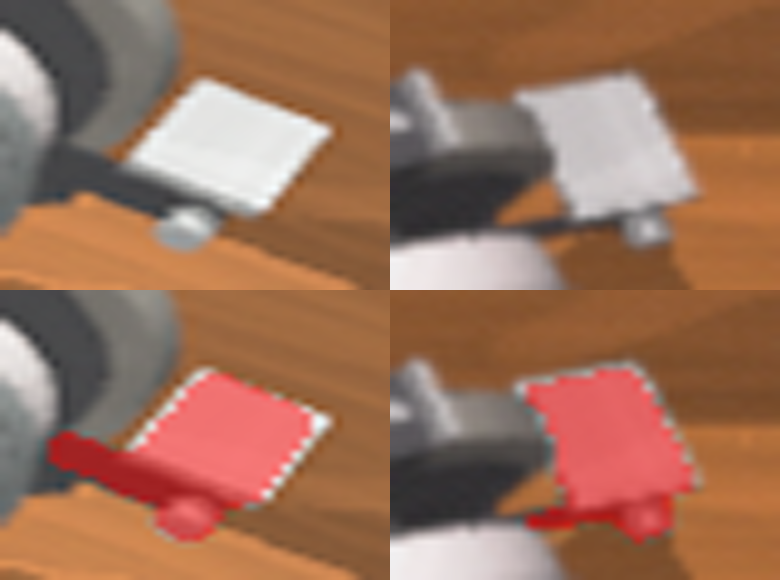

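The enlarged crops show the bright plate with its dark holder and a knob below. The network's mask includes the holder, so I segment the plate by brightness and fit it.

Run:
```python
from h import *
np.set_printoptions(precision=4,suppress=True)
I=np.load("i0.npz"); M=np.load("m0.npz")
ms={}
for n,roi,th in(("side",(300,148,328,175),160),("top",(279,146,306,171),135)):
    im=I[n].astype(int);br=im.min(2);m=(br>th)&(im.max(2)-br<45)
    z=np.zeros_like(m);x0,y0,x1,y1=roi;z[y0:y1,x0:x1]=m[y0:y1,x0:x1]
    k,l,st,_=cv2.connectedComponentsWithStats(z.astype(np.uint8),connectivity=4)
    i=1+np.argmax(st[1:,4]);ms[n]=(l==i).astype(float);print(n,st[i])
TOPF=[mm(-45,0,-30,30,0,0)]
p0=[.60,.15,.101,110]
for parts in(TOPF,REST):
    print(fit(ms,parts,restT,p0,[.01,.01,.01,4]))
    f=lambda p:restT([p[0],p[1],.1012,p[2]])
    print("z fixed",fit(ms,parts,f,[.6,.15,110],[.01,.01,4]),[fit({n:ms[n]},parts,f,[.6,.15,110],[.01,.01,4]) for n in ms])
# whole grinder direction: brass rest etc; draw overlay
p,_=fit(ms,TOPF,restT,p0,[.01,.01,.01,4])
out=[]
for n,(x0,y0,x1,y1) in dict(side=(270,110,330,185),top=(250,120,310,180)).items():
    k=6;im=cv2.resize(I[n][y0:y1,x0:x1,::-1],None,fx=k,fy=k,interpolation=cv2.INTER_CUBIC)
    T=restT(p);q=np.array([[-45,-30,0],[-45,30,0],[0,30,0],[0,-30,0]])/1000@T[0].T+T[1]
    a=np.linspace(0,6.28,60);w=np.c_[80+75*np.cos(a),0*a,75*np.sin(a)]/1000
    for yy in(-.01,.01):
        ww=(w+[0,yy,0])@T[0].T+T[1]
        cv2.polylines(im,[np.int32((proj(n,ww)+.5-[x0,y0])*k)],1,(0,255,255),1)
    cv2.polylines(im,[np.int32((proj(n,q)+.5-[x0,y0])*k)],1,(0,0,255),1)
    out.append(cv2.resize(im,(390,450)))
cv2.imwrite("pics/ov.png",np.hstack(out))
```

```text
side [303 153  21  20 245]
top [283 150  18  20 226]
(array([  0.6014,   0.1501,   0.0967, 110.2235]), np.float64(0.17275476562306338))
z fixed (array([  0.599 ,   0.1486, 111.5683]), np.float64(0.2581984298144036)) [(array([  0.5979,   0.1458, 110.1287]), np.float64(0.06487394957983193)), (array([  0.5997,   0.1505, 110.2245]), np.float64(0.0922609751865348))]
(array([  0.6026,   0.1493,   0.0975, 112.0776]), np.float64(0.295852287817782))
z fixed (array([  0.6004,   0.1481, 113.5293]), np.float64(0.2956396717979227)) [(array([  0.6021,   0.148 , 112.622 ]), np.float64(0.11052420968387355)), (array([  0.6011,   0.149 , 110.1488]), np.float64(0.16926947770258544))]
```

View pics/ov.png

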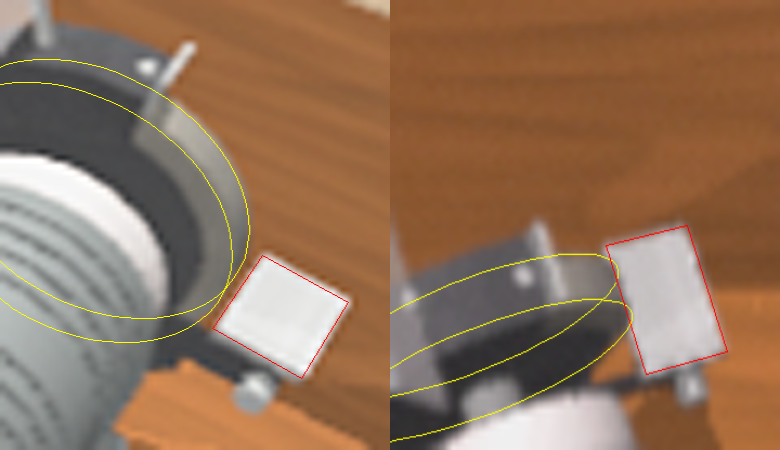

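The overlay fits within a pixel or two: the plate outline is on the plate and the wheel circle is on the stone. First the toggle: turn the tool so the pad width lies along the toggle row, with the fingers closed.

```bash
cat >> h.py <<'E'
def need(pos,R):
    s=telemetry.observe();Rc=Ro.from_euler("xyz",s["eef_rot"],degrees=True).as_matrix()
    d=Rc.T@(np.array(pos)-s["tool_pos"])*100; w=Ro.from_matrix(Rc.T@R).as_rotvec()
    print("t",round(s["time_s"],2),"tcp",s["tool_pos"].round(4),"rot",s["eef_rot"].round(2),"F",s["ft_force"].round(1),"w",round(s["width"],4))
    print("shift cm",d.round(2),"norm",np.linalg.norm(d).round(2),"turn rad",w.round(3),"rows>=",int(np.ceil(max(np.linalg.norm(d)/5,np.linalg.norm(w)/.15))))
    # shift after the turn is finished
    print("shift in final axes",(R.T@(np.array(pos)-s["tool_pos"])*100).round(2))
down=lambda yaw:Ro.from_euler("xyz",[180,0,yaw],degrees=True).as_matrix()
E
python3 -c "
from h import *
need([.545,-.3995,.15],down(-89.5))"
```

```text
t 2.0 tcp [ 0.209  -0.6418  0.2265] rot [ 180.      0.   -161.97] F [ 0.7 -0.2 -1.1] w 0.0876
shift cm [-39.45  12.64   7.66] norm 42.13 turn rad [ 0.     0.    -1.265] rows>= 9
shift in final axes [-23.94 -33.81   7.65]
```

Request:
arm_command(commands=[[[0, 0, 0], [0, 0, -0.14], 0], [[0, 0, 0], [0, 0, -0.14], 0], [[0, 0, 0], [0, 0, -0.14], 0], [[0, 0, 0], [0, 0, -0.14], 0], [[0, 0, 0], [0, 0, -0.14], 0], [[0, 0, 0], [0, 0, -0.14], 0], [[0, 0, 0], [0, 0, -0.14], 0], [[0, 0, 0], [0, 0, -0.14], 0], [[0, 0, 0], [0, 0, -0.14], 0]], force=20)

```text
time_s: 2.9
tool_pos: [0.2089, -0.6418, 0.2266]
eef_rot: [180.0, 0.0, -87.0]
ft_force: [-0.1, -0.1, 0.2]
width: 0.021
```

```bash
python3 -c "
from h import *
need([.545,-.3995,.15],down(-89.5))"
```

```text
t 2.9 tcp [ 0.2089 -0.6418  0.2266] rot [180.     0.   -87.01] F [-0.1 -0.1  0.2] w 0.021
shift cm [-22.45 -34.83   7.65] norm 42.13 turn rad [0.    0.    0.043] rows>= 9
shift in final axes [-23.94 -33.82   7.66]
```

Request:
arm_command(commands=[[[0, 0, 0], [0, 0, 0.043], 0], [[-2.4, -3.4, 0], [0, 0, 0], 0], [[-2.4, -3.4, 0], [0, 0, 0], 0], [[-2.4, -3.4, 0], [0, 0, 0], 0], [[-2.4, -3.4, 0], [0, 0, 0], 0], [[-2.4, -3.4, 0], [0, 0, 0], 0], [[-2.4, -3.4, 0], [0, 0, 0], 0], [[-2.4, -3.4, 0.5], [0, 0, 0], 0], [[-2.4, -3.4, 2], [0, 0, 0], 0], [[-2.4, -3.4, 2], [0, 0, 0], 0], [[-2.4, -3.4, 2], [0, 0, 0], 0]])

```text
time_s: 4.0
tool_pos: [0.556, -0.3937, 0.1645]
eef_rot: [-179.6, -0.3, -89.7]
ft_force: [-0.2, -1.6, -0.5]
width: 0.0005
```

Run:
```python
from h import *
need([.532,-.3995,.072],down(-89.5))
I={n:viewer.get_image(n) for n in C}
crop("side",I["side"],400,180,540,350,"pics/s4.png",3)
crop("top",I["top"],400,150,520,250,"pics/t4.png",6)
x=[cv2.resize(cv2.imread(f"pics/{n}4.png"),(400,480)) for n in "st"];cv2.imwrite("pics/c4.png",np.hstack(x))
```

```text
t 4.0 tcp [ 0.556  -0.3937  0.1645] rot [-179.59   -0.32  -89.65] F [-0.2 -1.6 -0.5] w 0.0005
shift cm [0.52 2.47 9.23] norm 9.57 turn rad [-0.007 -0.006 -0.003] rows>= 2
shift in final axes [0.56 2.4  9.25]
```

View pics/c4.png

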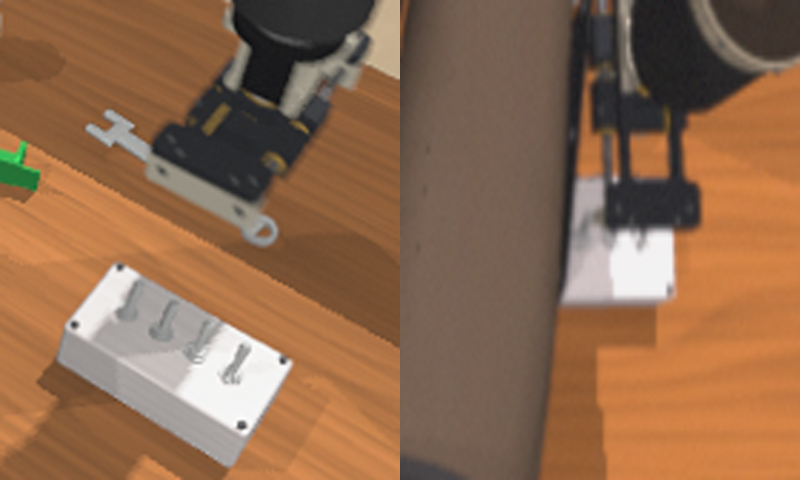

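Run:
```python
from h import *
s=telemetry.observe();Rc=Ro.from_euler("xyz",s["eef_rot"],degrees=True).as_matrix()
im=viewer.get_image("side")[:,:,::-1].copy()
for z in (0,-.019,-.066): 
  for x in(-.0095,.0095):
    u=proj("side",s["tool_pos"]+Rc@[x,-.0,z])[0];print(z,u.round(1)); cv2.circle(im,tuple(int(v) for v in u),2,(0,0,255),-1)
cv2.imwrite("pics/s5.png",cv2.resize(im[100:350,380:580],None,fx=3,fy=3,interpolation=cv2.INTER_CUBIC)[:600])
```

```text
0 [473.8 242.6]
0 [481.9 246.8]
-0.019 [475.8 236.8]
-0.019 [484. 241.]
-0.066 [480.8 221.6]
-0.066 [489.4 225.9]
```

View pics/s5.png

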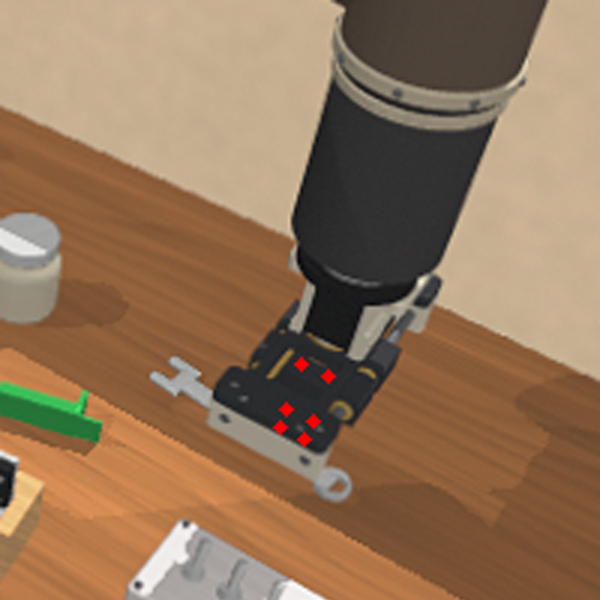

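The fingers are hidden behind the gripper body from this camera. The toggles at lower right, crop (200-240,560-590), are untouched. I lower on the far side of toggle 2 and feel my way toward the robot.

Request:
arm_command(commands=[[[0.4, 0.3, 2], [0, 0, 0], 0], [[0, 0, 2], [0, 0, 0], 0], [[0, 0, 2], [0, 0, 0], 0], [[0, 0, 2], [0, 0, 0], 0], [[0, 0, 1.2], [0, 0, 0], 0], [[0, 0, 0], [0, 0, 0], 0]])

```text
time_s: 4.75
tool_pos: [0.5524, -0.4011, 0.0719]
eef_rot: [-179.5, -0.4, -89.5]
ft_force: [-0.2, 0.4, 0.7]
width: 0.0004
```

Run:
```python
from h import *
need([.505,-.3995,.070],down(-89.5))
```

```text
t 4.75 tcp [ 0.5524 -0.4011  0.0719] rot [-179.53   -0.43  -89.55] F [-0.2  0.4  0.7] w 0.0004
shift cm [-0.2   4.74  0.15] norm 4.75 turn rad [-0.008 -0.007 -0.001] rows>= 1
shift in final axes [-0.2   4.74  0.19]
```

Request:
arm_command(commands=[[[-0.1, 1, 0.1], [0, 0, 0], 0], [[0, 1, 0], [0, 0, 0], 0], [[0, 0.8, 0], [0, 0, 0], 0], [[0, 0.8, 0], [0, 0, 0], 0], [[0, 0.6, 0], [0, 0, 0], 0]])

```text
time_s: 5.25
tool_pos: [0.5091, -0.4022, 0.0752]
eef_rot: [-179.2, -0.6, -89.6]
ft_force: [1.2, 0.9, 1.1]
width: -0.0002
```

Request:
arm_command(commands=[[[0, 0.3, 0], [0, 0, 0], 0], [[0, 0.3, 0], [0, 0, 0], 0]])

```text
time_s: 5.45
tool_pos: [0.5028, -0.4024, 0.0763]
eef_rot: [-179.0, -0.7, -89.6]
ft_force: [1.3, 0.1, -1.3]
width: 0.0006
```

Run:
```python
from h import *
need([.505,-.3995,.070],down(-89.5))
im=viewer.get_image("side");crop("side",im,400,220,520,350,"pics/s6.png",4)
im=viewer.get_image("top");crop("top",im,420,170,500,230,"pics/t6.png",6)
```

```text
t 5.45 tcp [ 0.5028 -0.4024  0.0763] rot [-179.03   -0.67  -89.56] F [ 1.3  0.1 -1.3] w 0.0006
shift cm [-0.3  -0.22  0.63] norm 0.73 turn rad [-0.017 -0.012 -0.001] rows>= 1
shift in final axes [-0.29 -0.23  0.63]
```

View pics/s6.png

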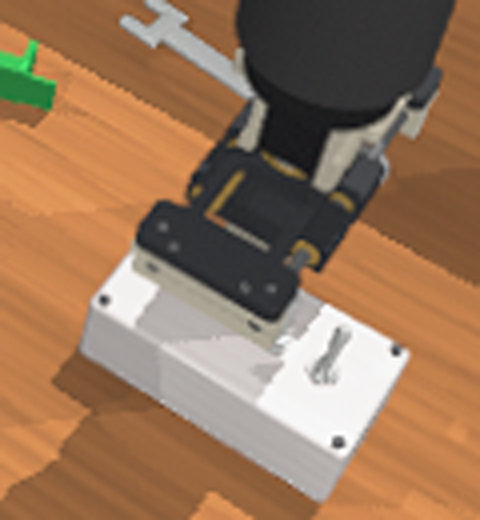

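View pics/t6.png

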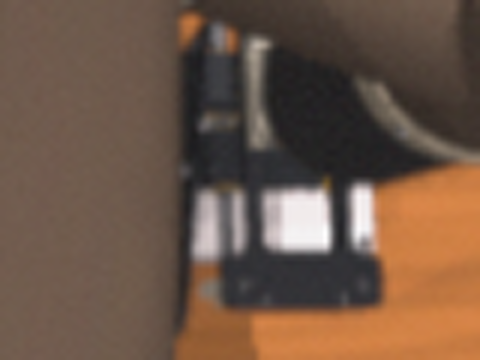

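Toggle 4 is visible and still on, and the others are hidden by the gripper body. I correct the drift (height and tilt) and push a little further.

Request:
arm_command(commands=[[[-0.2, 0, 0.5], [-0.017, -0.012, 0], 0], [[-0.1, 0.2, 0.2], [0, 0, 0], 0], [[0, 0.3, 0], [0, 0, 0], 0]])

```text
time_s: 5.85
tool_pos: [0.4987, -0.3997, 0.0686]
eef_rot: [179.9, 0.0, -89.5]
ft_force: [1.1, 0.3, 1.0]
width: 0.0005
```

Request:
arm_command(commands=[[[0, 0.2, 0], [0, 0, 0], 0], [[0, 0.2, 0.1], [0, 0, 0], 0]])

```text
time_s: 6.05
tool_pos: [0.4967, -0.4, 0.068]
eef_rot: [-179.9, -0.0, -89.5]
ft_force: [8.2, 3.1, 7.5]
width: 0.0003
```

The force jumped to 8 N, so the stop is reached. I back off, rise and look.

Request:
arm_command(commands=[[[0, -1, 0], [0, 0, 0], 0], [[0, -3, 0], [0, 0, 0], 0], [[0, -3, -4], [0, 0, 0], 0], [[0, -3, -4], [0, 0, 0], 0], [[0, -3, -4], [0, 0, 0], 0]])

```text
time_s: 6.55
tool_pos: [0.6217, -0.3966, 0.1821]
eef_rot: [179.0, 0.5, -89.7]
ft_force: [2.4, -0.8, 0.1]
width: 0.0005
```

Run:
```python
from h import *
need([.505,-.3995,.070],down(-89.5))
im=viewer.get_image("side");crop("side",im,410,250,520,350,"pics/s7.png",6)
```

```text
t 6.55 tcp [ 0.6217 -0.3966  0.1821] rot [178.97   0.5  -89.75] F [ 2.4 -0.8  0.1] w 0.0005
shift cm [ 0.34 11.47 11.42] norm 16.19 turn rad [ 0.018  0.009 -0.004] rows>= 4
shift in final axes [ 0.19 11.68 11.21]
```

View pics/s7.png

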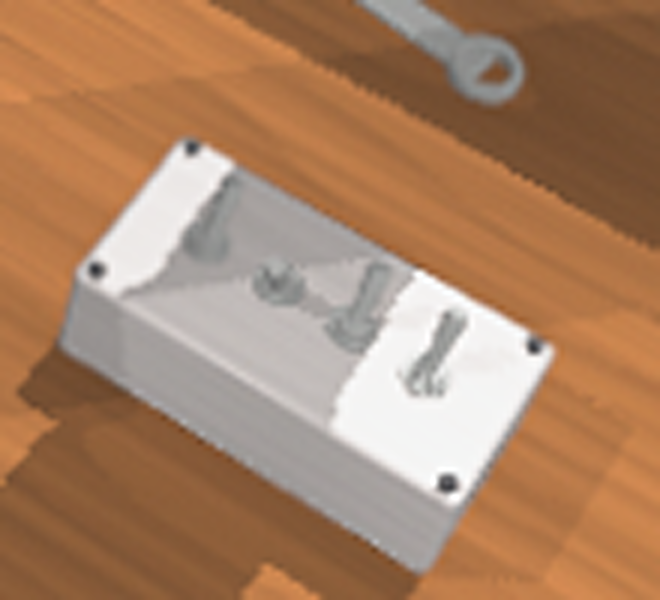

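Toggle 2 (275,285) is now foreshortened, pointing toward the robot and camera. Toggles 1, 3 and 4 still lean away. Next is the gauge: grip point about (0.435,-0.1405), yaw about 9.5°.

Request:
arm_command(commands=[[[0, 0, -1], [0.018, 0.009, 0.14], 5], [[0, 0, -1], [0, 0, 0.14], 5], [[0, 0, -1], [0, 0, 0.14], 5], [[0, 0, -1], [0, 0, 0.14], 5], [[0, 0, 0], [0, 0, 0.14], 5], [[0, 0, 0], [0, 0, 0.14], 5], [[0, 0, 0], [0, 0, 0.14], 5], [[0, 0, 0], [0, 0, 0.14], 5], [[0, 0, 0], [0, 0, 0.14], 5], [[0, 0, 0], [0, 0, 0.14], 5]])

```text
time_s: 7.6
tool_pos: [0.6278, -0.3963, 0.2269]
eef_rot: [-179.7, -0.2, -172.9]
ft_force: [0.1, 0.5, 0.5]
width: 0.0501
```

Run:
```python
from h import *
need([.435,-.1405,.19],down(-170.5))
```

```text
t 7.6 tcp [ 0.6278 -0.3963  0.2269] rot [-179.72   -0.18 -172.86] F [0.1 0.5 0.5] w 0.0501
shift cm [15.94 27.8   3.6 ] norm 32.25 turn rad [-0.005 -0.003 -0.041] rows>= 7
shift in final axes [14.79 28.42  3.69]
```

Request:
arm_command(commands=[[[0, 0, 0], [-0.005, -0.003, -0.041], 5], [[1.85, 3.55, 0], [0, 0, 0], 5], [[1.85, 3.55, 0], [0, 0, 0], 5], [[1.85, 3.55, 0], [0, 0, 0], 5], [[1.85, 3.55, 0.5], [0, 0, 0], 5], [[1.85, 3.55, 0.5], [0, 0, 0], 5], [[1.85, 3.55, 0.5], [0, 0, 0], 5], [[1.85, 3.55, 0.5], [0, 0, 0], 5], [[1.85, 3.55, 0.5], [0, 0, 0], 5], [[0, 0, 0], [0, 0, 0], 5]])

```text
time_s: 8.6
tool_pos: [0.4222, -0.1317, 0.1925]
eef_rot: [179.6, -1.2, -171.1]
ft_force: [1.0, 0.0, 0.7]
width: 0.0498
```

Run:
```python
from h import *
need([.435,-.1405,.078],down(-170.5))
im=viewer.get_image("side");crop("side",im,300,180,420,300,"pics/s8.png",5)
im=viewer.get_image("top");crop("top",im,340,170,440,245,"pics/t8.png",6)
```

```text
t 8.6 tcp [ 0.4222 -0.1317  0.1925] rot [ 179.59   -1.2  -171.08] F [1.  0.  0.7] w 0.0498
shift cm [-1.36 -1.15 11.41] norm 11.55 turn rad [ 0.007 -0.021 -0.01 ] rows>= 3
shift in final axes [-1.11 -1.08 11.45]
```

View pics/s8.png

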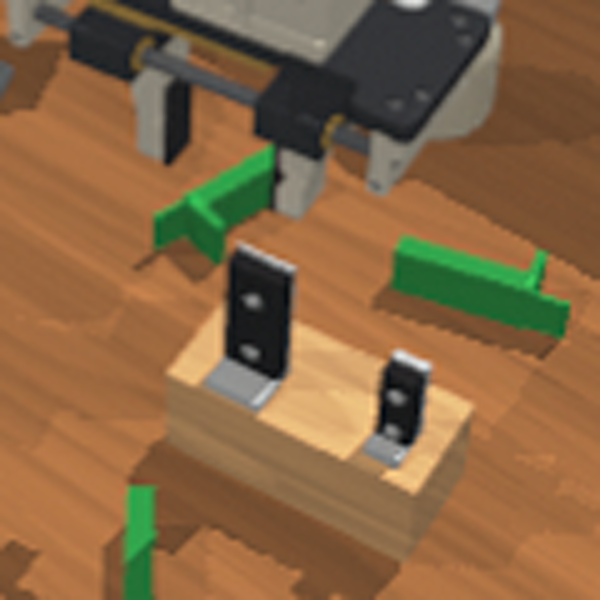

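View pics/t8.png

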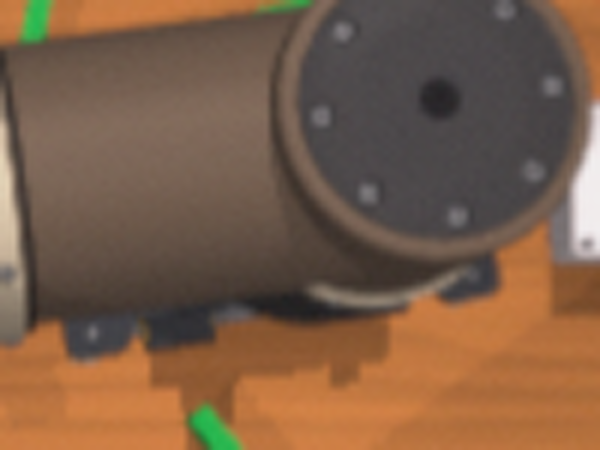

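The side view shows both fingers open above the gauge, ready to straddle it. The top view is blocked by the arm. I centre first, then descend to stop 30 mm short.

Request:
arm_command(commands=[[[0, 0, 0], [0.007, -0.021, -0.01], 5], [[-1.1, -1.1, 1], [0, 0, 0], 5], [[0, 0, 2], [0, 0, 0], 5], [[0, 0, 2], [0, 0, 0], 5], [[0, 0, 1.5], [0, 0, 0], 5], [[0, 0, 0], [0, 0, 0], 5]])

```text
time_s: 9.3
tool_pos: [0.4421, -0.1469, 0.1263]
eef_rot: [-179.7, 0.4, -170.7]
ft_force: [-0.1, -1.2, -1.0]
width: 0.0499
```

Run:
```python
from h import *
need([.435,-.1405,.078],down(-170.5))
im=viewer.get_image("side");crop("side",im,310,200,410,300,"pics/s9.png",6)
```

```text
t 9.3 tcp [ 0.4421 -0.1469  0.1263] rot [-179.75    0.43 -170.66] F [-0.1 -1.2 -1. ] w 0.0499
shift cm [0.63 0.77 4.82] norm 4.92 turn rad [-0.004  0.007 -0.003] rows>= 1
shift in final axes [0.59 0.75 4.83]
```

View pics/s9.png

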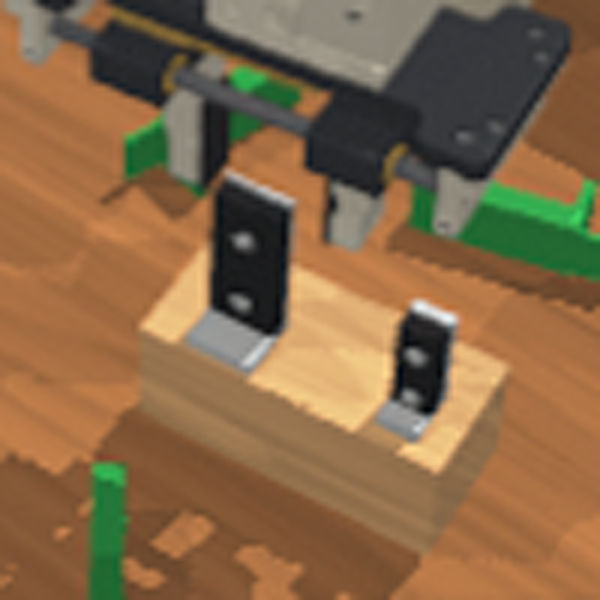

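The gauge sits between the fingers, about 7 mm off-centre as the readings also say. I correct that and go on down.

Request:
arm_command(commands=[[[0.6, 0.75, 0], [-0.004, 0.007, -0.003], 5], [[0, 0, 0], [0, 0, 0], 5]])

```text
time_s: 9.55
tool_pos: [0.4359, -0.141, 0.1282]
eef_rot: [-179.9, 0.1, -170.5]
ft_force: [-0.2, -0.4, 0.2]
width: 0.0499
```

Run:
```python
from h import *
need([.435,-.1405,.078],down(-170.5))
```

```text
t 9.55 tcp [ 0.4359 -0.141   0.1282] rot [-1.7993e+02  1.1000e-01 -1.7053e+02] F [-0.2 -0.4  0.2] w 0.0499
shift cm [0.09 0.06 5.02] norm 5.02 turn rad [-0.001  0.002 -0.   ] rows>= 2
shift in final axes [0.08 0.06 5.02]
```

Request:
arm_command(commands=[[[0.1, 0.05, 1.5], [0, 0, 0], 5], [[0, 0, 1.5], [0, 0, 0], 5], [[0, 0, 1.2], [0, 0, 0], 5], [[0, 0, 0.7], [0, 0, 0], 5], [[0, 0, 0], [0, 0, 0], 5]])

```text
time_s: 10.05
tool_pos: [0.4386, -0.14, 0.0827]
eef_rot: [-179.9, 0.7, -170.4]
ft_force: [0.8, 0.1, 1.4]
width: 0.05
```

Run:
```python
from h import *
need([.435,-.1405,.078],down(-170.5))
im=viewer.get_image("side");crop("side",im,310,200,410,300,"pics/s10.png",6)
```

```text
t 10.05 tcp [ 0.4386 -0.14    0.0827] rot [-179.85    0.71 -170.4 ] F [0.8 0.1 1.4] w 0.05
shift cm [0.37 0.01 0.46] norm 0.59 turn rad [-0.003  0.012  0.002] rows>= 1
shift in final axes [0.36 0.01 0.47]
```

View pics/s10.png

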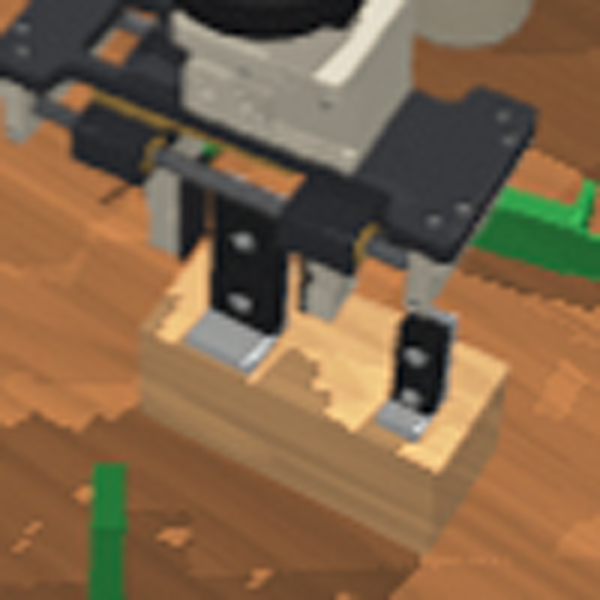

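The fingers straddle the gauge grip evenly: left inner face at about 200, right at about 305, gauge 213-290. I make a small correction and close.

Request:
arm_command(commands=[[[0.35, 0, 0.4], [-0.003, 0.012, 0], 5], [[0, 0, 0], [0, 0, 0], 5], [[0, 0, 0], [0, 0, 0], 2.5], [[0, 0, 0], [0, 0, 0], 2.5], [[0, 0, 0], [0, 0, 0], 2.5], [[0, 0, 0], [0, 0, 0], 2.5], [[0, 0, 0], [0, 0, 0], 2.5]], force=20)

```text
time_s: 10.8
tool_pos: [0.4368, -0.1406, 0.081]
eef_rot: [180.0, 0.2, -170.4]
ft_force: [1.2, -0.7, -1.2]
width: 0.0299
```

Run:
```python
from h import *
need([.435,-.1405,.078],down(-170.5))
im=viewer.get_image("side");crop("side",im,310,200,410,300,"pics/s11.png",6)
```

```text
t 10.8 tcp [ 0.4368 -0.1406  0.081 ] rot [ 180.      0.22 -170.37] F [ 1.2 -0.7 -1.2] w 0.0299
shift cm [0.18 0.04 0.3 ] norm 0.35 turn rad [0.    0.004 0.002] rows>= 1
shift in final axes [0.18 0.04 0.3 ]
```

View pics/s11.png

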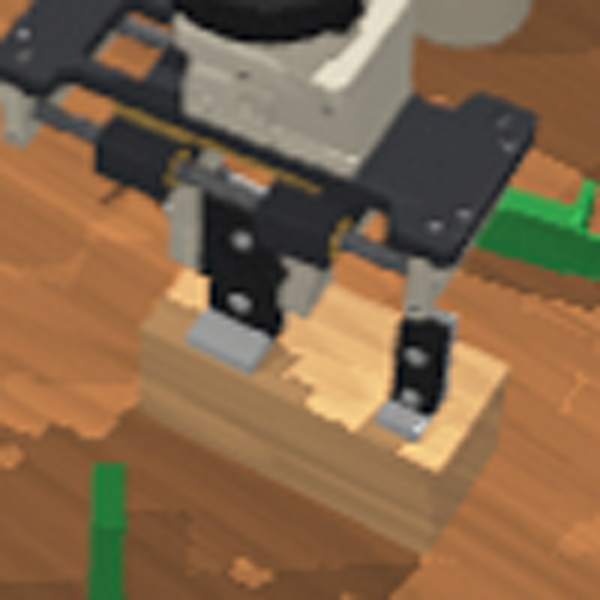

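Gripped: the opening is 29.9 mm, matching the 30 mm grip, and the gauge is still upright with its foot on the block. I lift it straight out.

Request:
arm_command(commands=[[[0, 0, 0], [0, 0, 0], 2.5], [[0, 0, 0], [0, 0, 0], 2.5], [[0, 0, -0.5], [0, 0, 0], 2.5], [[0, 0, -1.5], [0, 0, 0], 2.5], [[0, 0, -2], [0, 0, 0], 2.5], [[0, 0, -2], [0, 0, 0], 2.5], [[0, 0, -4], [0, 0, 0], 2.5], [[0, 0, -4], [0, 0, 0], 2.5], [[0, 0, -4], [0, 0, 0], 2.5], [[0, 0, 0], [0, 0, 0], 2.5]], force=35)

```text
time_s: 11.85
tool_pos: [0.434, -0.1408, 0.2682]
eef_rot: [180.0, -0.1, -170.4]
ft_force: [0.3, 0.8, -2.2]
width: 0.03
```

```bash
cat >> h.py <<'E'
D=np.diag([-1.,1,-1])
GX,GZ=-.003,.026
def goal(rx=.6003,ry=.149,rz=.0995,yaw=110.3,lift=0,dx=0,dy=0,tilt=25):
    Rr=Rz(yaw)@Ro.from_euler("y",-25,degrees=True).as_matrix()
    Rg=Rz(yaw)@Ro.from_euler("y",-tilt,degrees=True).as_matrix()
    g=np.array([rx,ry,rz])+Rr@np.array([.0025+dx,dy,lift]);Rt=Rg@D
    return g-Rt@np.array([GX,0,GZ]),Rt
E
python3 - <<'E'
from h import *
im=viewer.get_image("side");cv2.imwrite("pics/s12.png",im[:,:,::-1])
p,R=goal(lift=.08);print(p,Ro.from_matrix(R).as_euler("xyz",degrees=True));need(p,R)
print(telemetry.observe()["joint_positions"].round(1))
need(telemetry.observe()["tool_pos"],down(-69.7))
E
```

```text
[0.61599908 0.10655988 0.19535732] [180.   25.  -69.7]
t 11.9 tcp [ 0.4327 -0.1404  0.2654] rot [ 179.86   -0.24 -170.44] F [-1.2  0.3 -2.7] w 0.0296
shift cm [-22.21  21.29   6.97] norm 31.55 turn rad [-0.377 -0.318 -1.728] rows>= 12
shift in final axes [-12.27 -25.76  13.45]
[  6.8  -2.1 -21.8  -0.1 -70.6 -87.2]
t 11.9 tcp [ 0.4327 -0.1404  0.2654] rot [ 179.86   -0.24 -170.44] F [-1.2  0.3 -2.7] w 0.0296
shift cm [0. 0. 0.] norm 0.0 turn rad [ 5.000e-03 -1.000e-03 -1.758e+00] rows>= 12
shift in final axes [0. 0. 0.]
```

View pics/s12.png

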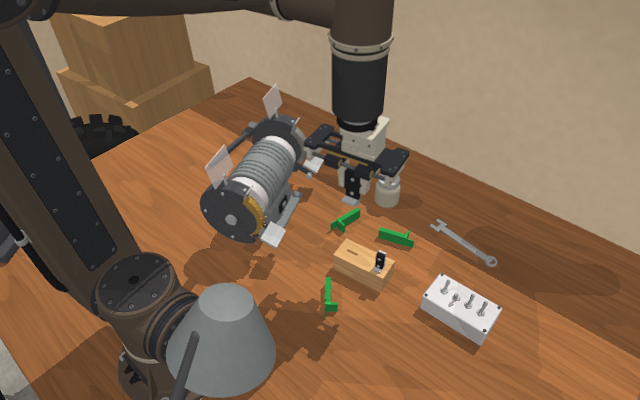

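The side view shows the rest gauge held at (352,187), the block with an empty slot and the tongue gauge still in it, and toggle 2 off. I turn to the grinder's yaw first.

Request:
arm_command(commands=[[[0, 0, 0], [0, 0, -0.146], 2.5], [[0, 0, 0], [0, 0, -0.146], 2.5], [[0, 0, 0], [0, 0, -0.146], 2.5], [[0, 0, 0], [0, 0, -0.146], 2.5], [[0, 0, 0], [0, 0, -0.146], 2.5], [[0, 0, 0], [0, 0, -0.146], 2.5], [[0, 0, 0], [0, 0, -0.146], 2.5], [[0, 0, 0], [0, 0, -0.146], 2.5], [[0, 0, 0], [0, 0, -0.146], 2.5], [[0, 0, 0], [0, 0, -0.146], 2.5], [[0, 0, 0], [0, 0, -0.146], 2.5], [[0, 0, 0], [0, 0, -0.146], 2.5]])

```text
time_s: 13.1
tool_pos: [0.421, -0.1387, 0.2493]
eef_rot: [178.4, 1.1, -67.4]
ft_force: [-0.3, 0.2, -1.7]
width: 0.0301
```

Run:
```python
from h import *
need([.63,.03,.26],down(-69.7))
```

```text
t 13.1 tcp [ 0.421  -0.1387  0.2493] rot [178.44   1.06 -67.43] F [-0.3  0.2 -1.7] w 0.0301
shift cm [ -7.57 -25.74  -1.63] norm 26.88 turn rad [0.028 0.018 0.04 ] rows>= 6
shift in final axes [ -8.57 -25.46  -1.07]
```

Request:
arm_command(commands=[[[0, 0, 0], [0.028, 0.018, 0.04], 2.5], [[-1.2, -3.6, -0.2], [0, 0, 0], 2.5], [[-1.2, -3.6, -0.2], [0, 0, 0], 2.5], [[-1.2, -3.6, -0.2], [0, 0, 0], 2.5], [[-1.2, -3.6, -0.2], [0, 0, 0], 2.5], [[-1.2, -3.6, -0.2], [0, 0, 0], 2.5], [[-1.2, -3.6, 0], [0, 0, 0], 2.5], [[-1.2, -3.6, 0], [0, 0, 0], 2.5], [[0, 0, 0], [0, 0, 0], 2.5]])

```text
time_s: 14.0
tool_pos: [0.6254, 0.0344, 0.2427]
eef_rot: [178.8, 0.4, -69.6]
ft_force: [-0.6, -0.2, -2.4]
width: 0.0299
```

Run:
```python
from h import *
p,R=goal(lift=.08);need(p,R)
```

```text
t 14.0 tcp [0.6254 0.0344 0.2427] rot [178.81   0.38 -69.62] F [-0.6 -0.2 -2.4] w 0.0299
shift cm [-7.05 -1.73  4.74] norm 8.68 turn rad [ 0.021 -0.43  -0.003] rows>= 3
shift in final axes [-4.42 -1.62  7.28]
```

Request:
arm_command(commands=[[[0, 0, 0], [0.021, -0.11, -0.003], 2.5], [[0, 0, 0], [0, -0.11, 0], 2.5], [[0, 0, 0], [0, -0.11, 0], 2.5], [[0, 0, 0], [0, -0.1, 0], 2.5], [[0, 0, 0], [0, 0, 0], 2.5]])

```text
time_s: 14.5
tool_pos: [0.6214, 0.0382, 0.2333]
eef_rot: [179.2, 26.3, -69.5]
ft_force: [0.2, -0.5, -3.3]
width: 0.03
```

Run:
```python
from h import *
p,R=goal(lift=.08);need(p,R)
```

```text
t 14.5 tcp [0.6214 0.0382 0.2333] rot [179.24  26.25 -69.47] F [ 0.2 -0.5 -3.3] w 0.03
shift cm [-4.23 -1.98  6.29] norm 7.83 turn rad [0.015 0.022 0.004] rows>= 2
shift in final axes [-4.38 -1.87  6.22]
```

Request:
arm_command(commands=[[[0, 0, 0], [0.015, 0.022, 0.004], 2.5], [[-1.5, -0.6, 1], [0, 0, 0], 2.5], [[-1.5, -0.6, 1.5], [0, 0, 0], 2.5], [[-1.4, -0.6, 2], [0, 0, 0], 2.5], [[0, 0, 0], [0, 0, 0], 2.5], [[0, 0, 0], [0, 0, 0], 2.5]])

```text
time_s: 15.1
tool_pos: [0.6139, 0.1044, 0.2075]
eef_rot: [179.9, 24.4, -69.8]
ft_force: [-0.0, -1.9, -0.9]
width: 0.0293
```

Run:
```python
from h import *
p,R=goal(lift=.05);need(p,R)
I={n:viewer.get_image(n) for n in C};np.savez("i1.npz",**I)
crop("side",I["side"],230,90,350,190,"pics/s13.png",6)
crop("top",I["top"],230,110,350,210,"pics/t13.png",6)
```

```text
t 15.1 tcp [0.6139 0.1044 0.2075] rot [179.91  24.41 -69.79] F [-0.  -1.9 -0.9] w 0.0293
shift cm [ 0.35 -0.27  4.16] norm 4.18 turn rad [ 0.001 -0.01  -0.001] rows>= 1
shift in final axes [ 0.4  -0.27  4.16]
```

View pics/s13.png

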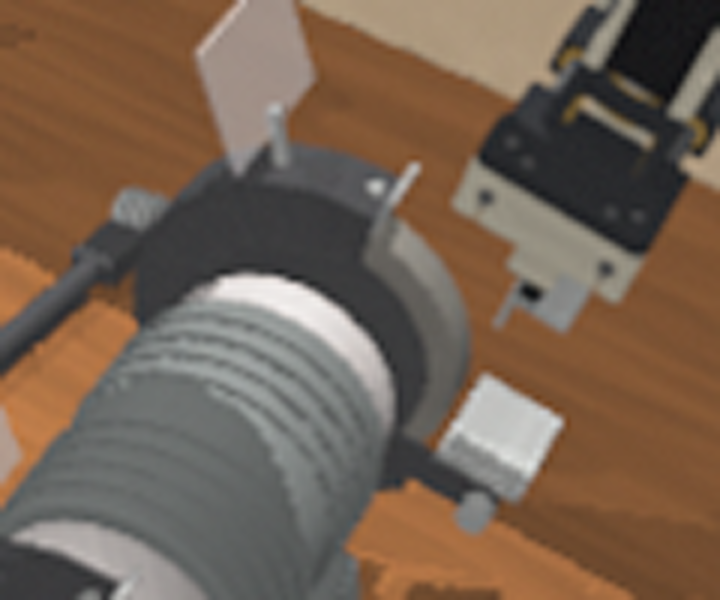

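View pics/t13.png

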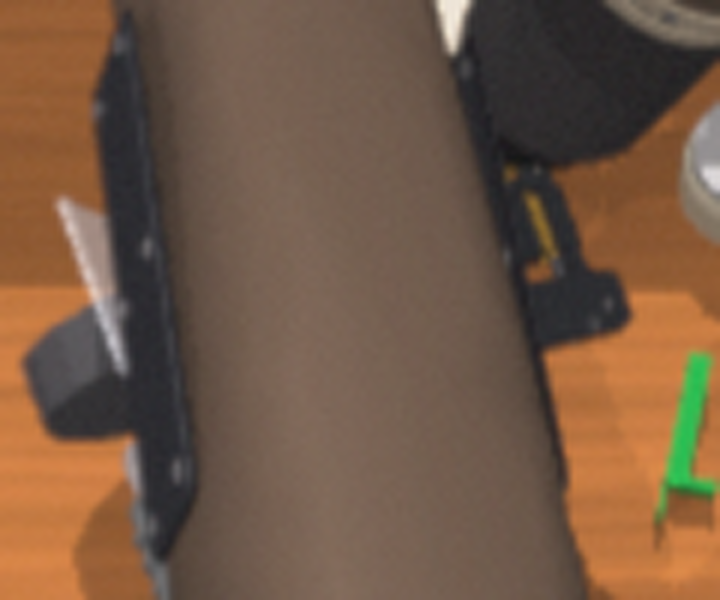

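Side view: the gauge with its foot and blade, crop (500-585,275-330), hangs above the rest at (505,435). The top view is blocked by the forearm. I compare the gauge outline predicted from the arm pose with the picture, to cancel camera error.

```bash
cat >> h.py <<'E'
EDG=[(0,1),(0,2),(0,4),(1,3),(1,5),(2,3),(2,6),(3,7),(4,5),(4,6),(5,7),(6,7)]
FOOT=mm(-28.5,-1.5,-15,15,0,6);BLADE=mm(-1.5,1.5,-13,13,-20,0)
def gpose(s):
    Rt=Ro.from_euler("xyz",s["eef_rot"],degrees=True).as_matrix()
    return Rt@D, s["tool_pos"]+Rt@np.array([GX,0,GZ])
def overlay(im,n,roi,k,name,rest,s):
    x0,y0,x1,y1=roi
    a=cv2.resize(im[y0:y1,x0:x1,::-1],None,fx=k,fy=k,interpolation=cv2.INTER_CUBIC);b=a.copy()
    def dr(P,T,c):
        uv=(proj(n,P@T[0].T+T[1])+.5-[x0,y0])*k
        for i,j in EDG: cv2.line(b,tuple(np.int32(uv[i])),tuple(np.int32(uv[j])),c,1,cv2.LINE_AA)
    T=gpose(s);dr(FOOT,T,(0,255,0));dr(BLADE,T,(255,255,0));dr(REST[0],restT(rest),(0,0,255))
    cv2.imwrite(name,np.hstack([a,b]))
E
python3 - <<'E'
from h import *
s=telemetry.observe();I=np.load("i1.npz")
overlay(I["side"],"side",(295,130,330,180),11,"pics/o1.png",[.600,.149,.1,110.3],s)
E
```

```text
(no output)
```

View pics/o1.png

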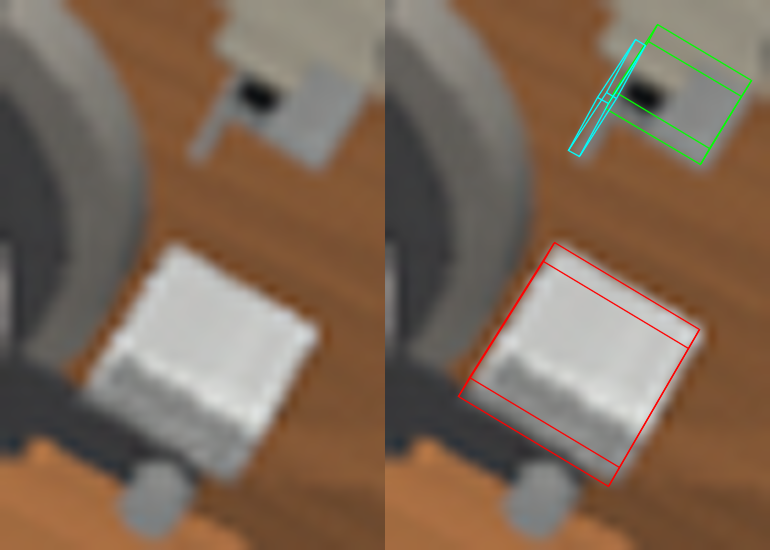

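The prediction fits to about 1 px. The gauge looks about 1-1.5 px further to the front than predicted, and the rest about 0.7 px. I go down until the blade tip is just above the rest's face, then judge again.

Request:
arm_command(commands=[[[0.2, -0.25, 1.2], [0, -0.01, 0], 2.5], [[0.1, 0, 1.5], [0, 0, 0], 2.5], [[0, 0, 1.5], [0, 0, 0], 2.5], [[0, 0, 1], [0, 0, 0], 2.5], [[0, 0, 0], [0, 0, 0], 2.5], [[0, 0, 0], [0, 0, 0], 2.5]])

```text
time_s: 15.8
tool_pos: [0.6095, 0.1224, 0.1541]
eef_rot: [179.9, 25.0, -70.0]
ft_force: [0.2, -0.4, -1.8]
width: 0.0299
```

Run:
```python
from h import *
p,R=goal(lift=.026);need(p,R)
im=viewer.get_image("side");s=telemetry.observe()
overlay(im,"side",(295,130,330,180),11,"pics/o2.png",[.600,.149,.1,110.3],s)
```

```text
t 15.8 tcp [0.6095 0.1224 0.1541] rot [179.87  25.02 -70.02] F [ 0.2 -0.4 -1.8] w 0.0299
shift cm [-0.19 -0.06  0.94] norm 0.96 turn rad [-0.     0.    -0.005] rows>= 1
shift in final axes [-0.19 -0.06  0.94]
```

View pics/o2.png

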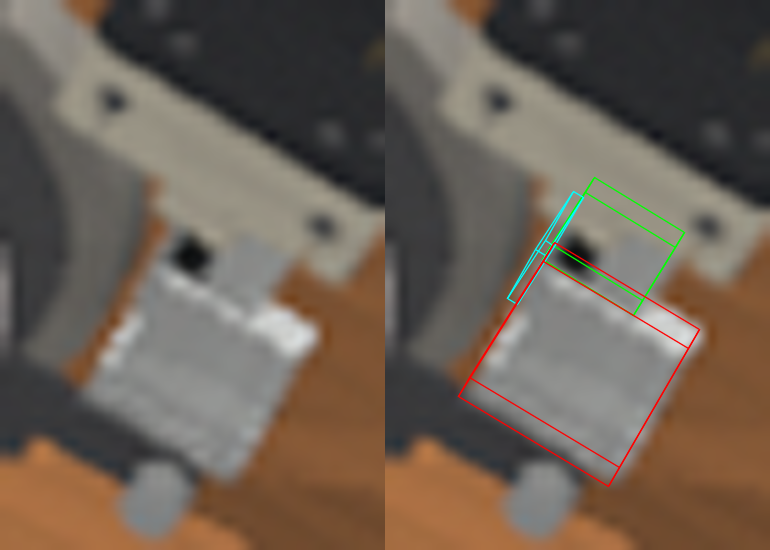

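The foot's near corner is about 1.2 px right of the prediction and the plate about 0.7 px, so the gauge is about 1 mm further front than modelled. I shift 3 mm toward the stone and lower in small steps, watching the force.

Request:
arm_command(commands=[[[-0.3, -0.05, 0.3], [0, 0, -0.005], 2.5], [[0, 0, 0.4], [0, 0, 0], 2.5], [[0, 0, 0.4], [0, 0, 0], 2.5], [[0, 0, 0], [0, 0, 0], 2.5]])

```text
time_s: 16.25
tool_pos: [0.6083, 0.1298, 0.1462]
eef_rot: [-179.8, 25.0, -69.6]
ft_force: [-0.1, -1.0, -1.9]
width: 0.0298
```

Run:
```python
from h import *
p,R=goal(lift=0);need(p,R)
```

```text
t 16.25 tcp [0.6083 0.1298 0.1462] rot [-179.82   24.99  -69.64] F [-0.1 -1.  -1.9] w 0.0298
shift cm [0.14 0.09 2.51] norm 2.52 turn rad [-0.003 -0.     0.001] rows>= 1
shift in final axes [0.14 0.08 2.51]
```

Request:
arm_command(commands=[[[0, 0.1, 0.3], [0, 0, 0], 2.5], [[0, 0, 0.3], [0, 0, 0], 2.5], [[0, 0, 0], [0, 0, 0], 2.5]])

```text
time_s: 16.55
tool_pos: [0.6064, 0.132, 0.1406]
eef_rot: [-179.8, 25.0, -69.6]
ft_force: [-0.6, 0.3, -2.4]
width: 0.0296
```

Run:
```python
from h import *
p,R=goal(lift=0);need(p,R)
im=viewer.get_image("side");s=telemetry.observe()
overlay(im,"side",(295,130,330,180),11,"pics/o3.png",[.600,.149,.1,110.3],s)
```

```text
t 16.55 tcp [0.6064 0.132  0.1406] rot [-179.79   24.99  -69.63] F [-0.6  0.3 -2.4] w 0.0296
shift cm [ 0.15 -0.01  1.88] norm 1.89 turn rad [-0.003 -0.     0.001] rows>= 1
shift in final axes [ 0.15 -0.02  1.88]
```

View pics/o3.png

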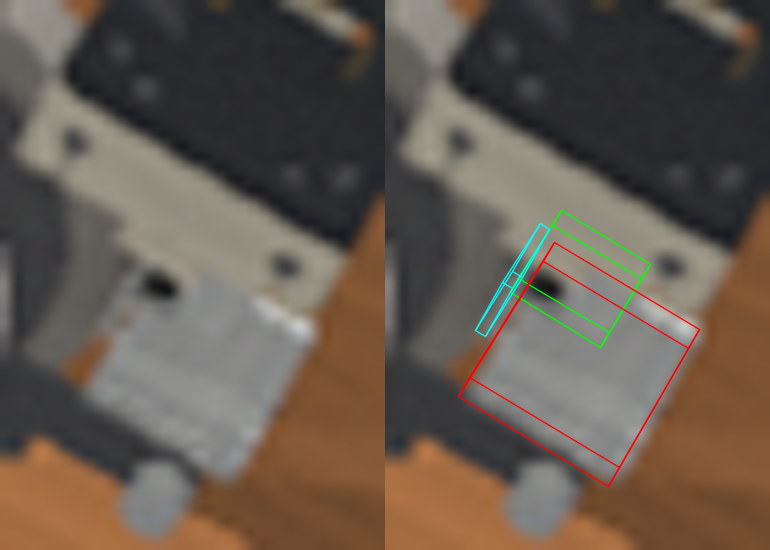

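The blade's lower corner shows at about (118,322), just left of the plate's wheel-side edge, so it is over the gap. There is no contact force yet, and I continue in 2-3 mm steps.

Request:
arm_command(commands=[[[0, 0, 0.25], [0, 0, 0], 2.5], [[0, 0, 0.25], [0, 0, 0], 2.5]])

```text
time_s: 16.8
tool_pos: [0.6061, 0.1339, 0.1363]
eef_rot: [-179.7, 25.0, -69.6]
ft_force: [0.8, 0.7, -2.1]
width: 0.0296
```

Run:
```python
from h import *
p,R=goal(lift=0);need(p,R)
```

```text
t 16.8 tcp [0.6061 0.1339 0.1363] rot [-179.73   24.97  -69.61] F [ 0.8  0.7 -2.1] w 0.0296
shift cm [0.14 0.02 1.42] norm 1.43 turn rad [-0.004 -0.001  0.001] rows>= 1
shift in final axes [0.14 0.02 1.42]
```

Request:
arm_command(commands=[[[0, 0, 0.25], [0, 0, 0], 2.5], [[0, 0, 0.2], [0, 0, 0], 2.5]])

```text
time_s: 17.0
tool_pos: [0.6054, 0.1358, 0.1318]
eef_rot: [-179.7, 25.0, -69.6]
ft_force: [-0.6, -0.1, -1.9]
width: 0.0299
```

Run:
```python
from h import *
p,R=goal(lift=0);need(p,R)
```

```text
t 17.0 tcp [0.6054 0.1358 0.1318] rot [-179.74   24.97  -69.62] F [-0.6 -0.1 -1.9] w 0.0299
shift cm [0.14 0.02 0.93] norm 0.94 turn rad [-0.004 -0.001  0.001] rows>= 1
shift in final axes [0.14 0.02 0.93]
```

Request:
arm_command(commands=[[[0, 0, 0.25], [0, 0, 0], 2.5], [[0, 0, 0.2], [0, 0, 0], 2.5]])

```text
time_s: 17.2
tool_pos: [0.6046, 0.1378, 0.1273]
eef_rot: [-179.7, 25.0, -69.6]
ft_force: [-0.4, 1.0, -1.9]
width: 0.0299
```

Run:
```python
from h import *
p,R=goal(lift=0);need(p,R)
im=viewer.get_image("side");s=telemetry.observe()
overlay(im,"side",(295,130,330,180),11,"pics/o4.png",[.600,.149,.1,110.3],s)
```

```text
t 17.2 tcp [0.6046 0.1378 0.1273] rot [-179.74   24.97  -69.62] F [-0.4  1.  -1.9] w 0.0299
shift cm [0.14 0.02 0.43] norm 0.45 turn rad [-0.004 -0.001  0.001] rows>= 1
shift in final axes [0.14 0.02 0.43]
```

View pics/o4.png

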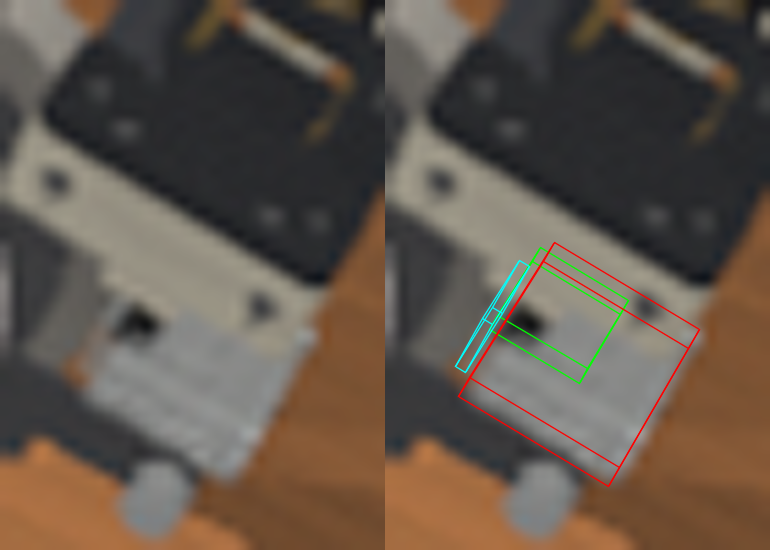

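The blade is going into the gap beside the plate edge, still with no force. Final millimetres.

Request:
arm_command(commands=[[[0, 0, 0.2], [0, 0, 0], 2.5], [[0, 0, 0.1], [0, 0, 0], 2.5]])

```text
time_s: 17.45
tool_pos: [0.6042, 0.139, 0.1246]
eef_rot: [-179.7, 25.0, -69.6]
ft_force: [-1.7, -1.5, 4.5]
width: 0.03
```

Request:
arm_command(commands=[[[0, 0, 0.15], [0, 0, 0], 2.5]])

```text
time_s: 17.55
tool_pos: [0.6042, 0.139, 0.1245]
eef_rot: [-179.7, 24.9, -69.5]
ft_force: [-3.0, -5.3, 13.0]
width: 0.0299
```

Run:
```python
from h import *
p,R=goal(lift=0);need(p,R)
```

```text
t 17.55 tcp [0.6042 0.139  0.1245] rot [-179.71   24.91  -69.53] F [-3.  -5.3 13. ] w 0.0299
shift cm [0.14 0.02 0.12] norm 0.18 turn rad [-0.004 -0.002  0.003] rows>= 1
shift in final axes [0.14 0.02 0.12]
```

The contact force of about 15 N lies along the rest's normal, and the height implies a rest origin at z≈0.1006 (expected 0.101). So the foot is on the rest. I relax, check the force, and look.

Request:
arm_command(commands=[[[0, 0, -0.03], [0, 0, 0], 2.5], [[0, 0, 0], [0, 0, 0], 2.5]])

```text
time_s: 17.75
tool_pos: [0.6045, 0.1388, 0.1254]
eef_rot: [-179.6, 24.9, -69.5]
ft_force: [0.3, -0.2, -1.8]
width: 0.03
```

Run:
```python
from h import *
p,R=goal(lift=0);need(p,R)
im=viewer.get_image("side");s=telemetry.observe()
overlay(im,"side",(295,130,330,180),11,"pics/o5.png",[.600,.149,.1,110.3],s)
```

```text
t 17.75 tcp [0.6045 0.1388 0.1254] rot [-179.64   24.9   -69.5 ] F [ 0.3 -0.2 -1.8] w 0.03
shift cm [0.15 0.04 0.21] norm 0.26 turn rad [-0.005 -0.002  0.003] rows>= 1
shift in final axes [0.15 0.04 0.21]
```

View pics/o5.png

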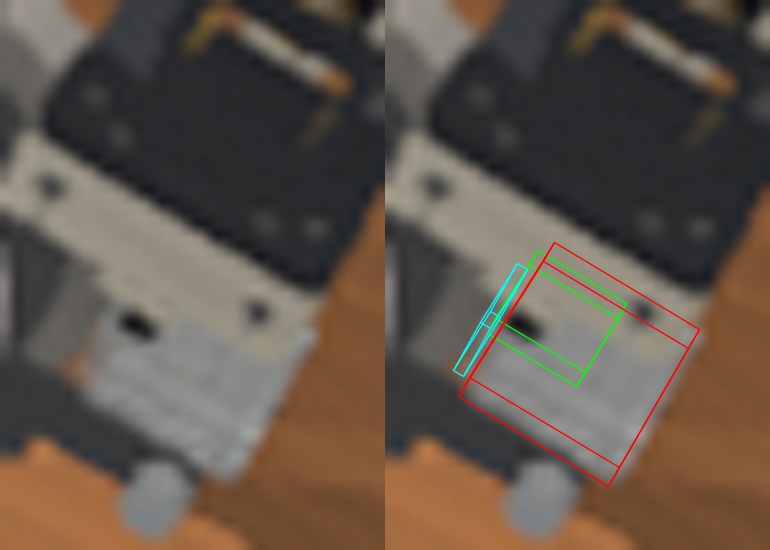

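The force has relaxed and the gauge is 0.9 mm off the face. I lower that much lightly and open.

Request:
arm_command(commands=[[[0, 0, 0.08], [0, 0, 0], 2.5], [[0, 0, 0], [0, 0, 0], 3.4], [[0, 0, 0], [0, 0, 0], 4.2], [[0, 0, 0], [0, 0, 0], 5], [[0, 0, 0], [0, 0, 0], 5]])

```text
time_s: 18.3
tool_pos: [0.6047, 0.1395, 0.1246]
eef_rot: [-179.6, 24.9, -69.5]
ft_force: [0.9, 0.1, 0.1]
width: 0.0482
```

Request:
arm_command(commands=[[[0, 0, -0.5], [0, 0, 0], 5], [[0, 0, -1], [0, 0, 0], 5], [[0, 0, -1.5], [0, 0, 0], 5], [[0, 0, -2], [0, 0, 0], 5]])

```text
time_s: 18.7
tool_pos: [0.6107, 0.119, 0.1708]
eef_rot: [-179.9, 25.0, -69.5]
ft_force: [0.5, -0.2, 0.0]
width: 0.0499
```

Run:
```python
from h import *
p,R=goal(lift=0.1);need(p,R)
im=viewer.get_image("side")
crop("side",im,250,90,350,190,"pics/s14.png",6)
```

```text
t 18.7 tcp [0.6107 0.119  0.1708] rot [-179.87   24.96  -69.54] F [ 0.5 -0.2  0. ] w 0.0499
shift cm [ 0.19 -0.07 -4.8 ] norm 4.81 turn rad [-0.001 -0.001  0.002] rows>= 1
shift in final axes [ 0.19 -0.06 -4.8 ]
```

View pics/s14.png

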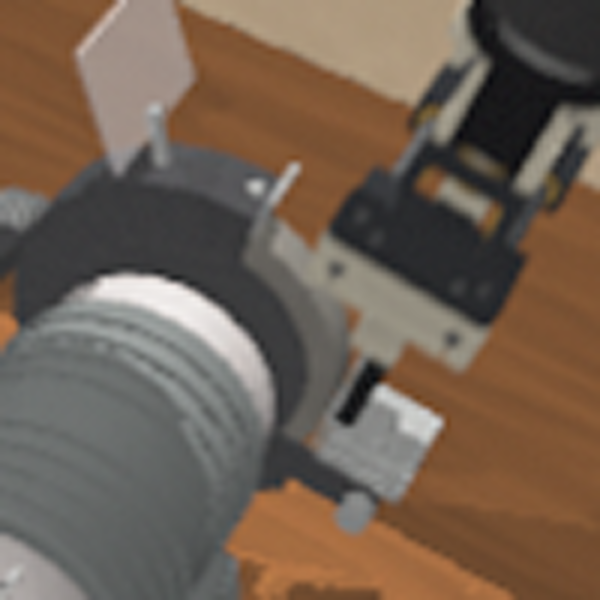

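The gauge stands on the rest (360,390), released. I retreat further along its axis, then to the front, to get a clear view.

Request:
arm_command(commands=[[[0, 0, -3], [0, 0, 0], 5], [[0, 0, -4], [0, 0, 0], 5], [[2, 0, -4], [0, 0, 0], 5], [[4, 0, -2], [0, 0, 0], 5], [[4, 0, -1], [0, 0, 0], 5], [[4, 0, 0], [0, 0, 0], 5], [[4, 0, 0], [0, 0, 0], 5], [[4, 0, 0], [0, 0, 0], 5], [[4, 0, 0], [0, 0, 0], 5], [[4, 0, 0], [0, 0, 0], 5], [[0, 0, 0], [0, 0, 0], 5], [[0, 0, 0], [0, 0, 0], 5]])

```text
time_s: 19.95
tool_pos: [0.7356, -0.2141, 0.1959]
eef_rot: [-178.4, 24.1, -69.1]
ft_force: [0.1, -0.5, 0.1]
width: 0.0502
```

Run:
```python
from h import *
p,R=goal(lift=0.1);need(p,R)
I={n:viewer.get_image(n) for n in C};np.savez("i2.npz",**I)
a=[cv2.resize(I["side"][:,:,::-1],(640,400))];cv2.imwrite("pics/s15.png",a[0])
crop("top",I["top"],230,120,340,200,"pics/t15.png",6)
for t in("rest_gauge","rest_gauge_tip","gap","tool_rest"):
    for n in C: print(t,n,[(np.array(d["position"]).round(4).tolist(),round(d["p"],2)) for d in spotter.landmark_of(n,t)][:6])
M={}
for n in C:
    for i,d in enumerate(spotter.masks_of(n,"rest_gauge")):
        ys,xs=np.where(d["region"]);print(n,i,round(d["p"],2),len(xs),xs.min(),xs.max(),ys.min(),ys.max());M[f"{n}_{i}"]=d["region"]
np.savez("m2.npz",**M)
x0,y0=290,120
crop("side",I["side"],280,110,340,185,"pics/s16.png",8)
```

```text
t 19.95 tcp [ 0.7356 -0.2141  0.1959] rot [-178.42   24.09  -69.13] F [ 0.1 -0.5  0.1] w 0.0502
shift cm [-31.19   0.1   12.02] norm 33.42 turn rad [-0.023 -0.016  0.009] rows>= 7
shift in final axes [-30.99   0.09  12.52]
rest_gauge side [([0.5849, -0.2047, 0.0123], 0.83), ([0.517, -0.0219, 0.0157], 0.8), ([0.2952, -0.1732, 0.0139], 0.71), ([0.5025, -0.4251, 0.0751], 0.54), ([0.6034, 0.1509, 0.1016], 0.47)]
rest_gauge top [([0.5998, 0.1549, 0.1016], 0.67), ([0.2976, -0.1762, 0.0113], 0.65)]
rest_gauge_tip side [([0.5923, -0.2294, 0.0133], 0.93), ([0.282, -0.1854, 0.0164], 0.82), ([0.5009, -0.023, 0.0152], 0.79), ([0.5966, 0.1637, 0.0838], 0.57)]
rest_gauge_tip top [([0.2812, -0.1845, 0.0147], 0.65), ([0.5961, 0.1553, 0.0995], 0.63), ([0.5912, 0.1598, 0.0871], 0.51)]
gap side [([0.6013, 0.1533, 0.1052], 0.72)]
gap top [([0.6036, 0.1493, 0.1019], 0.6)]
tool_rest side [([0.6015, 0.1459, 0.0998], 0.64)]
tool_rest top [([0.5995, 0.1474, 0.1008], 0.45)]
side 0 0.81 293 330 358 209 230
side 1 0.75 181 305 319 139 164
side 2 0.75 272 324 336 277 311
side 3 0.64 406 378 413 227 247
top 0 0.5 51 380 390 249 258
```

View pics/s15.png

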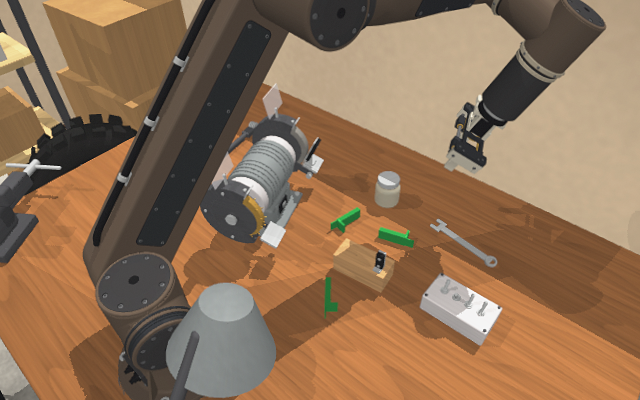

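View pics/s16.png

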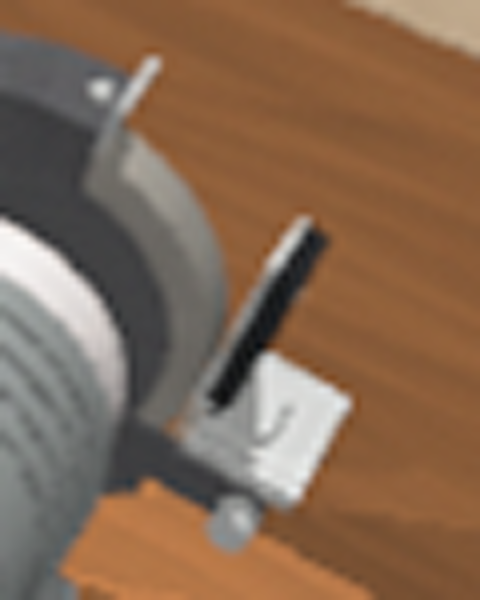

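View pics/t15.png

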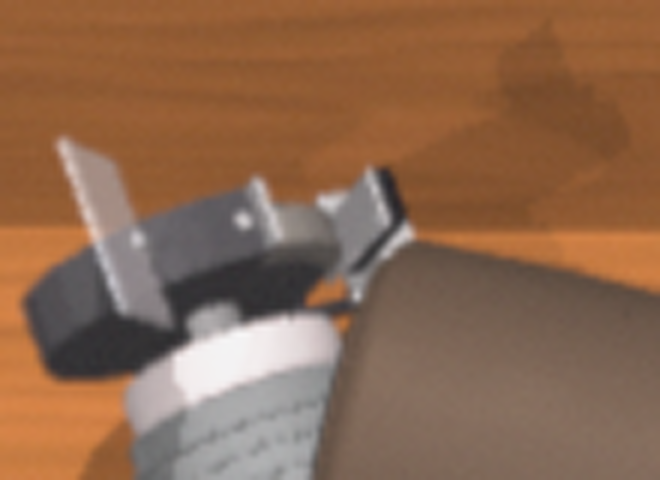

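The gauge stands in the gap, leaning to the front. The tongue gauge, jar and wrench are unmoved, and toggle 2 is off. I overlay the ideal seated model on both views as a check.

Run:
```python
from h import *
I=np.load("i2.npz");out=[]
T0=restT([.6014,.1501,.0967,110.2])
for n,(x0,y0,x1,y1) in dict(side=(292,125,332,180),top=(272,138,312,178)).items():
    k=10;a=cv2.resize(I[n][y0:y1,x0:x1,::-1],None,fx=k,fy=k,interpolation=cv2.INTER_CUBIC)
    g=(T0[0],T0[1]+T0[0]@[.0025,0,0])
    for P,T,c in((REST[0],T0,(0,0,255)),(GAUGE[0],g,(255,255,0)),(GAUGE[1],g,(0,255,0)),(FOOT,g,(0,255,255))):
        uv=(proj(n,P@T[0].T+T[1])+.5-[x0,y0])*k
        for i,j in EDG: cv2.line(a,tuple(np.int32(uv[i])),tuple(np.int32(uv[j])),c,1,cv2.LINE_AA)
    out.append(cv2.resize(a,None,fx=390/a.shape[1],fy=390/a.shape[1]))
h=max(o.shape[0] for o in out);out=[cv2.copyMakeBorder(o,0,h-o.shape[0],0,0,cv2.BORDER_CONSTANT) for o in out]
cv2.imwrite("pics/o6.png",np.hstack(out))
M=np.load("m2.npz")["side_1"].astype(float)
for dy in(-8,-4,-2,0,2,4,8):
    g=(T0[0],T0[1]+T0[0]@[.0025,dy/1000,0]);r=(280,110,340,185)
    print(dy,np.abs(soft("side",GAUGE,g,r)-M[110:185,280:340]).sum()/M.sum())
mk=lambda p:(T0[0]@Ro.from_euler("xyz",[p[2],p[3],0]).as_matrix(),T0[1]+T0[0]@[.0025,p[0],p[1]])
print(fit({"side":M},GAUGE,mk,[0,0,0,0],[.004,.004,.05,.05]))
```

```text
-8 0.29634925793521827
-4 0.24006066515003793
-2 0.2504387390315242
0 0.29218936193261835
2 0.3233019174520637
4 0.37402231610876396
8 0.47450980392156866
(array([ 0.00211732,  0.00768548, -0.1529412 , -0.03256876]), np.float64(0.15619109522261942))
```

View pics/o6.png

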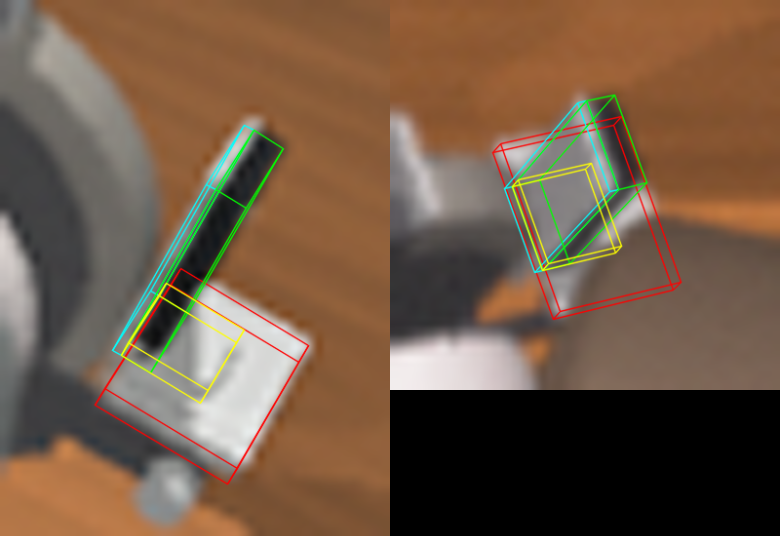

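The seated model and the picture agree within about a pixel in both views: the same lean, and the foot on the plate. The mask fit puts it about 3-4 mm off centre at most (limit 8), while the arm's reading at release put it about 0.2 mm off. I hand in.

```bash
python3 -c "
from workcell import ticket,telemetry
print(telemetry.observe()['time_s'],ticket.hand_in())"
```

```text
the job is handed in; nothing more can be done
20.55 None
```

The grinder's toggle is off and the rest gauge is standing in the gap with its foot on the rest, released. I handed the job in at 20.55 s; the hand-in gives no verdict.

- **Toggle:** I pushed toggle 2 towards the robot until it met its stop, at about 8 N. The pictures afterwards show it leaning towards the robot, with toggles 1, 3 and 4 still leaning away.
- **Gauge:** I lifted the rest gauge out of the block by its side edges and lowered it into the gap at the rest's 25° slope. I felt no contact until the foot met the rest at about 15 N, square to its face. I eased off, lowered it again lightly, opened the fingers and backed away.
- **Last checks:** The gauge matches the ideal seated position to about a pixel (2–3 mm) in both views, including its lean. The tongue gauge, jar and wrench look unmoved. I did not check the dresser again, but the arm never went near it.
- **Disagreements:**
  - The arm's reading at release put the gauge within 1 mm of the wheel's middle, while one fit of the side picture suggested 3–4 mm off (limit 8).
  - A looser fit, with height and tilt left free, gave a 0.15 rad sideways tilt. That would be over the limit, but the overlay did not show it, so I took it as a fitting error.
  - Early on, the two cameras differed by about 4 mm on the rest's height. The height at contact agreed with the stated sizes.

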